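# Load the specimen rack and arm the guard switch

## Robot

A 6-joint arm with a two-finger parallel gripper is mounted at the origin on the work surface. World frame = base frame: x ahead of the robot, y to its left, z up, the work surface at z = 0. Lengths are in mm, angles in rad, forces in N, time in s.
With the tool pointing down it reaches from about 300 to 775 mm from the base axis. Payload 14.6 kg.
Tool frame: the origin (TCP) lies on the centre line of the jaws, within the pads' length; the fingertips stand 8 mm ahead of it and the grasp point (between the pads) lies 11 mm behind it; z points along the fingers, y is the direction in which the jaws open and shut (so a half turn about z gives the same grasp; the last joint's range is limited). The gripper opens to 94 mm and grips with 3 to 60 N. Pads are 16 mm wide; open, the fingers measure 119 mm over their backs; the gripper's body (75 mm by 177 mm) begins 78 mm behind the grasp point.
Start: joints at [1.185, 0.3, 1.521, -0, 1.321, -0.067], TCP at [172.382, 522.277, 213.446] pointing down, gripper open.
Joint ranges: [-3.03, 3.03], [-0.79, 2.21], [0.23, 2.52], [-1.04, 4.18], [0, 3.07], [-2.55, 2.55]. Speed limits (rad/s): [2.22, 2.22, 2.57, 3.14, 3.14, 3.14].

## Interface

Orientations are given as [roll, pitch, yaw] about the fixed x, y, z axes, in that order (R = Rz(yaw) Ry(pitch) Rx(roll)).
In Python, from cell import read_state, cams, manip gives the robot as it stands.
- The arm moves only by the shell command python3 -m handwheel 'ROWS' [OPENING] [FORCE]. ROWS is JSON, a list of rows, each a list of 4 numbers: the shift along the tool's x, y, z in m, then the turn about the tool's z in degrees. In form: [[dx, dy, dz, turn], ...]. A call has 1 to 5 rows; each row is the pose to reach, as a shift and turn from the pose measured when the call began, along the tool's axes at that moment; what a row does not reach only later rows make up. A row lasts 1/8 s, in which the tool goes at most 62.5 mm and 10.7 degrees, less where a joint would pass 70% of its speed; a pose out of reach is approached as far as the arm can. A call with a gripper value outside its range is refused whole. OPENING is the closure, from 0 (fully open) to 1 (shut), set as the call begins (- or left out, the last holds). The fingers move at their own pace and stop on an object; FORCE is the grip in N (left out, the last holds). Time passes only in rows, so rows that repeat a pose let the fingers close. It gives the time, the measured TCP pose, the force and the opening at its end, in the units of the state.
- read_state(): the state, without advancing time (a new reading comes with each control period).
- cams.camera(name): name is "side" or "top"; returns the picture (420x560x3 uint8, red, green, blue); there is no depth.
- cams.get_calibration(name): a dict with "vertical_fov" (degrees; the focal length in pixels is half the picture's height over the tangent of half this angle, whatever the lens; pixels are square), "cx", "cy" (the principal point, pixels), "R" (3x3) and "t" (3): a world point X has camera coordinates R X + t. Camera axes: x right, y down, z forward; pixel columns grow to the right and rows downward; lengths in mm; the calibration is good to about 2 mm. A picture is of the moment at which its call begins. get_calibration takes no time and is no camera call.
- manip.sign_off(): hands the job in, once; it reports no verdict.
The state is a dict: "clock": time; "joints": joint angles; "qd": joint speeds; "effort": joint torques, N m; "eef_pos": TCP position; "eef_rot": TCP orientation; "wrist_force": force on the tool from outside, world axes, zero at the start; "moment": the same for the moment, N m; "finger_gap": finger opening in mm.
Only numpy, scipy, OpenCV 4.12 (cv2) and the standard library are available. Lean on these libraries where they do the work, as an engineer would, in place of code of your own. Each camera call takes 0.05 s, during which the arm holds its last target. There are 200 camera calls.

## Task

Stack all the grey specimen cases flat one on another in a single pile on the sloping rack, lengthwise up the slope, each one squared up and back against the backstop. When the pile is complete, push the interlock key's tongue straight into the guard switch's slot until it is fully home, leave it there, and then press the start button all the way down and let go. Leave the other things on the bench where they are.

Things in the scene. Friction and masses are not known exactly. Their poses are not given: they have to be found in the camera images.
- corner (a point): middle of the inside corner where the rack's sloping shelf meets its backstop, on the shelf's surface, 30 mm above the bench. Axes follow the slope: x runs up the shelf away from the backstop and the robot, rising 0.26 rad (15 deg); z is square to the shelf, along the backstop's face; y across
- rack: the aluminium rack, fixed on the left or the right of the bench; level axes, origin under its middle. Its shelf is 135 mm long (up the slope), 70 mm wide, 6 mm thick; the backstop is a plate 50 mm wide, 6 mm thick and 118 mm tall, square to the shelf at its low end, nearest the robot. Seen from corner the shelf reaches 133 mm along x
- slot (a point): middle of the mouth of the guard switch's slot, in the face of the grey switch head that looks to the robot, 50 mm above the bench. x points straight into the slot, level; y across; z up. Slot 30 mm wide (y), 9 mm high (z), 44 mm deep. The head is 56 mm wide, its top 16.5 mm above the slot's middle, marked with a black stripe 30 mm wide over the slot
- station: the fixed blue station on the side without the rack; origin under the middle of its blue box (90 x 110 mm, 85 mm tall), x as slot. The 44 mm deep switch head stands before the box; before that a steel rest, 36 mm wide, reaches 40 mm towards the robot, its top 15.5 mm below the slot's middle: the pushed-in key's handle sinks about 2 mm onto it when let go
- start (a joint): the station's round green start button: 0 up, 0.006 m fully down; spring, about 5 N fully down, comes back up when let go; it counts as pressed beyond 0.004 m
- start_top (a point): middle of the start button's top face (30 mm across), on top of the blue box; it is pressed straight down
- key_grip (a point): centre of the handle of the loose interlock key (80 g): a black block 44 mm long (x), 30 mm wide (y), 26 mm high (z), lying on the bench, this point 13 mm above it. From the middle of its front face a flat steel tongue sticks out along +x: 34 mm long, 26 mm wide (y), 5 mm thick (z). The front face stops against the switch head
- key_tip (a point): middle of the end of the key's tongue, 56 mm along x from key_grip; same axes
- case1_mid (a point): centre of a flat grey specimen case (loose, 0.12 to 0.26 kg; four or five are present, the rest absent), all alike: 110 mm long (x), 56 mm wide (y), 26 mm thick (z); lies flat on the bench at the start, either end may face the backstop
- case2_mid (a point): centre of a flat grey specimen case (loose, 0.12 to 0.26 kg; four or five are present, the rest absent), all alike: 110 mm long (x), 56 mm wide (y), 26 mm thick (z); lies flat on the bench at the start, either end may face the backstop
- case3_mid (a point): centre of a flat grey specimen case (loose, 0.12 to 0.26 kg; four or five are present, the rest absent), all alike: 110 mm long (x), 56 mm wide (y), 26 mm thick (z); lies flat on the bench at the start, either end may face the backstop
- case4_mid (a point): centre of a flat grey specimen case (loose, 0.12 to 0.26 kg; four or five are present, the rest absent), all alike: 110 mm long (x), 56 mm wide (y), 26 mm thick (z); lies flat on the bench at the start, either end may face the backstop
- case5_mid (a point): centre of a flat grey specimen case (loose, 0.12 to 0.26 kg; four or five are present, the rest absent), all alike: 110 mm long (x), 56 mm wide (y), 26 mm thick (z); lies flat on the bench at the start, either end may face the backstop
- weight: bystander: brass knobbed calibration weight, 28 mm across, 46 mm tall, standing among the cases; origin at the middle of its underside
- puck: bystander: steel disc, 30 mm across, 24 mm tall, among the cases; origin at the middle of its underside
- pot: bystander: metal pressure pot, 72 mm across, 74 mm tall (84 mm with its stub); origin at the middle of its underside
- beaker: bystander: white open beaker, 66 mm across, 75 mm tall; origin at the middle of its underside
- spanner: bystander: steel spanner, 150 mm, lying beyond the cases
- bottle: bystander: white jar, 60 mm across, 100 mm tall; origin at the middle of its underside
Mind the look-alikes: they are no part of the job. What is shaped like the part that bears case4_mid but blue or purple is not meant.

How it is judged:
By the outcome, as a careful person would: the job done as asked, in the order asked, and still so for the second after the job is handed in, with the robot touching nothing.
Of case1, case2, case3, case4, case5 only 4 to 5 are there at a start; the rules pass over those that are not, and their reading is None.
At some moment in a run one of case1, case2, case3, case4, case5, key may be knocked a few centimetres aside while the robot is not near it.
It also fails if it takes over 210 s, if anything falls off the work surface, if the arm or the gripper's body presses on something with over 40 N, if the wrist force passes 120 N, or if a joint passes its speed limit or range.

## Working session

There is one attempt and no reset: what is moved stays moved. The work goes in short steps, Python scripts to look and compute and a shell command to move; the robot and the scene stay as the last step left them, time stands still between calls to the robot, and variables do not carry over. Pictures are saved under pics/ and viewed, about 12 in all and at most 16, crops included, and the job is handed in when it is done.

```bash
ls; mkdir -p pics; python3 - <<'E'
from cell import read_state, cams, manip
import cv2,numpy as np
s=read_state();print(s)
for n in("top","side"):
    c=cams.get_calibration(n);print(n,c)
    cv2.imwrite(f"pics/{n}0.png",cams.camera(n)[:,:,::-1])
E
```

```text
pics
{'clock': 0.0, 'joints': array([ 1.18541226e+00,  3.00478822e-01,  1.52161602e+00, -1.22609711e-05,
        1.32064872e+00, -6.65850598e-02]), 'qd': array([ 0.00072977,  0.00097591, -0.00204177,  0.00011732, -0.00161838,
       -0.00119423]), 'effort': array([ 1.00079007e-03, -5.31803584e+01, -3.52741349e+01,  7.08603510e-02,
        2.43503298e-02, -1.34575030e-04]), 'eef_pos': array([172.28628846, 522.0505886 , 212.86729764]), 'eef_rot': array([-3.14044351e+00, -6.47271296e-05,  2.82279665e+00]), 'wrist_force': array([ 0.28741499, -0.21697488,  0.62058304]), 'moment': array([0.02580775, 0.01343369, 0.00309619]), 'finger_gap': 94.00318727992784}
top {'vertical_fov': 57.46027824501715, 'cx': 276.2415774765017, 'cy': 203.7311944493813, 'R': array([[-0.01546761, -0.99971806,  0.01801514],
       [-0.98925232,  0.01268072, -0.1456676 ],
       [ 0.14539808, -0.02007465, -0.98916955]]), 't': array([1.05117321e-01, 5.27780774e+02, 1.05080318e+03])}
side {'vertical_fov': 49.77322815330885, 'cx': 274.99736589912294, 'cy': 206.18012827936408, 'R': array([[ 0.99792207, -0.06376423, -0.00925572],
       [-0.05020685, -0.67949915, -0.7319564 ],
       [ 0.04038338,  0.73090015, -0.6812886 ]]), 't': array([-510.60110811,   78.14577715, 1445.65867262])}
```

View pics/top0.png

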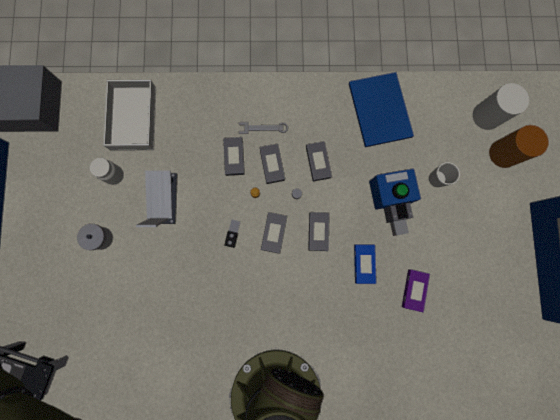

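View pics/side0.png

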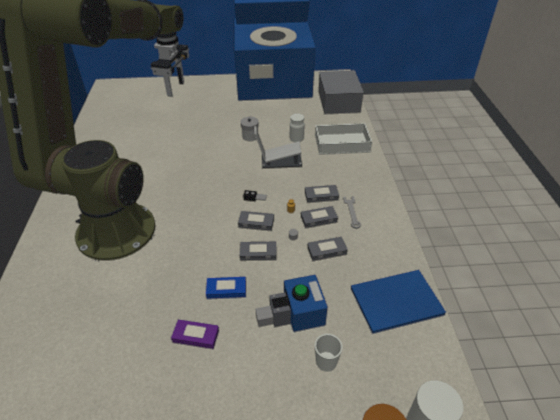

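```bash
cat > h.py <<'E'
from cell import read_state, cams, manip
import cv2,numpy as np
W,H=560,420
class Cam:
    def __init__(s,n):
        c=cams.get_calibration(n);s.n=n
        s.f=H/2/np.tan(np.radians(c["vertical_fov"]/2));s.cx,s.cy=c["cx"],c["cy"];s.R=np.array(c["R"]);s.t=np.array(c["t"])
    def proj(s,X):
        p=np.atleast_2d(X)@s.R.T+s.t
        return np.c_[s.cx+s.f*p[:,0]/p[:,2],s.cy+s.f*p[:,1]/p[:,2]]
    def ray(s,uv):
        uv=np.atleast_2d(uv).astype(float)
        d=np.c_[(uv[:,0]-s.cx)/s.f,(uv[:,1]-s.cy)/s.f,np.ones(len(uv))]@s.R
        return -s.R.T@s.t,d
    def plane(s,uv,z):
        o,d=s.ray(uv);return o+d*((z-o[2])/d[:,2])[:,None]
    def img(s): return cams.camera(s.n)
top,side=Cam("top"),Cam("side")
def tri(u1,u2):
    o1,d1=top.ray(u1);o2,d2=side.ray(u2);d1=d1[0];d2=d2[0]
    k=np.linalg.lstsq(np.c_[d1,-d2],o2-o1,rcond=None)[0]
    a,b=o1+k[0]*d1,o2+k[1]*d2
    return (a+b)/2,np.linalg.norm(a-b)
E
python3 - <<'E'
from h import *
t=cv2.imread("pics/top0.png");s=cv2.imread("pics/side0.png")
cv2.imwrite("pics/tc.png",cv2.resize(t[120:310,130:330],None,fx=3.1,fy=3.1,interpolation=cv2.INTER_CUBIC))
a=cv2.resize(t[160:245,340:440],None,fx=4,fy=4,interpolation=cv2.INTER_CUBIC)
b=cv2.resize(s[110:210,235:335],None,fx=4,fy=4,interpolation=cv2.INTER_CUBIC)
c=cv2.resize(s[270:340,250:350],None,fx=4,fy=4,interpolation=cv2.INTER_CUBIC)
o=np.zeros((800,800,3),np.uint8)[:600]
o[:340,:400]=a;o[:400,400:]=b;
o[340:600,:400]=c[:260]
cv2.imwrite("pics/mc.png",o)
for p in [(172.3,522,212.9)]: print(top.proj(p),side.proj(p))
E
```

```text
[[ 42.93040106 352.94717395]] [[174.7872987  87.9811047]]
```

View pics/tc.png

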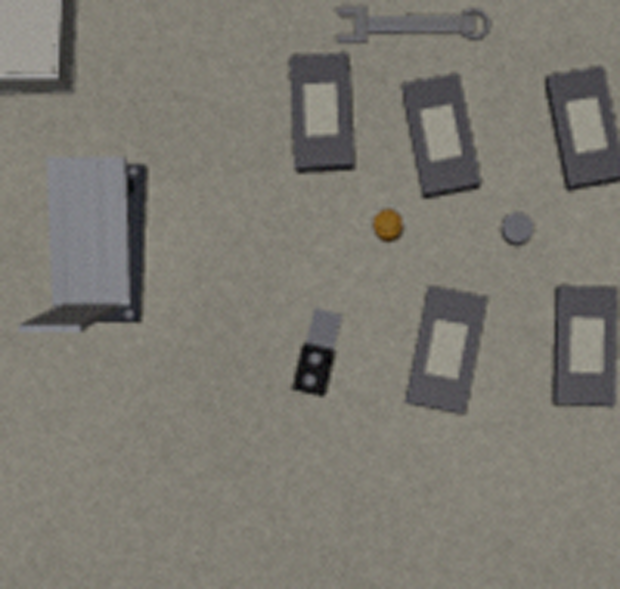

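View pics/mc.png

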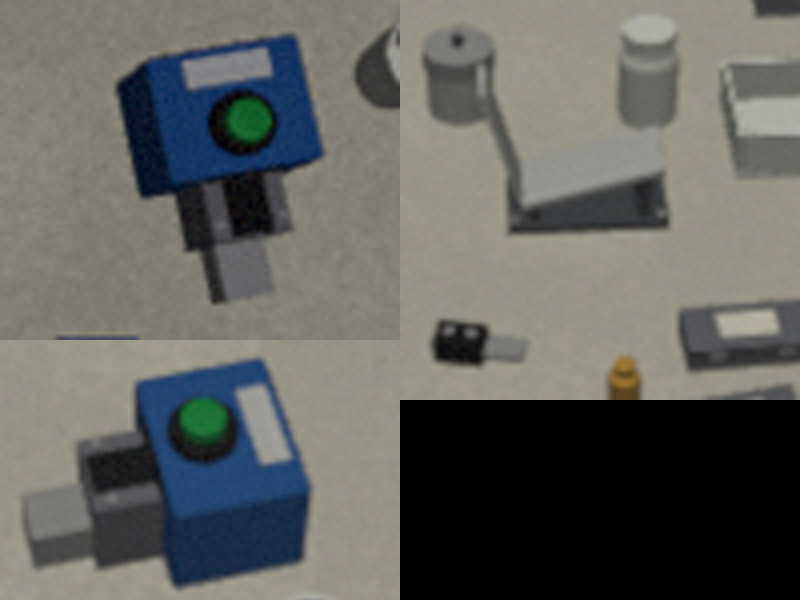

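Top and side views show five grey cases (top px ≈(234,156), (272,163), (318,160), (274,232), (319,231)), the rack on the left at (158,195), the key at (233,237) with its tongue away from the robot, and the station at (395,195). Next I measure by masks.

```bash
cat >> h.py <<'E'
def ang180(a): return (a+90)%180-90
def cases(im):
    """grey cases by dark neutral top + label; list of (x,y,yaw_deg,len,wid)"""
    im=cv2.resize(im,None,fx=4,fy=4,interpolation=cv2.INTER_CUBIC).astype(int)
    r,g,b=im[...,0],im[...,1],im[...,2]
    m=((b-r>-4)&(r<112)&(b-r<30)).astype(np.uint8)
    m=cv2.morphologyEx(m,cv2.MORPH_OPEN,np.ones((5,5)))
    out=[]
    for c in cv2.findContours(m,cv2.RETR_EXTERNAL,cv2.CHAIN_APPROX_NONE)[0]:
        a=cv2.contourArea(c)/16
        if 500<a<1500:
            p=(c[:,0,:]+.5)/4-.5
            X=top.plane(p,26)[:,:2].astype(np.float32)
            (x,y),(w,h),an=cv2.minAreaRect(X)
            bx=cv2.boxPoints(((x,y),(w,h),an));e=bx[1]-bx[0];f=bx[2]-bx[1]
            l=e if np.linalg.norm(e)>np.linalg.norm(f) else f
            M=c[:,0,:].mean(0)/4
            x0,y0=int(M[0]*4),int(M[1]*4)
            # label centroid
            mm=np.zeros(m.shape,np.uint8);cv2.drawContours(mm,[c],-1,1,-1)
            lab=(mm>0)&(r>150)
            v,u=np.nonzero(lab);L=[0,0]
            if len(u)>20: L=top.plane([[(u.mean()+.5)/4-.5,(v.mean()+.5)/4-.5]],26)[0,:2]
            out.append([*M.round(0),x,y,ang180(np.degrees(np.arctan2(l[1],l[0]))),max(w,h),min(w,h),*L])
    return np.round(out,1)
E
python3 - <<'E'
from h import *
np.set_printoptions(suppress=True,linewidth=150)
t=cv2.imread("pics/top0.png")[:,:,::-1]
print(cases(t))
def poly(m,sc,off,eps=3):
    for c in cv2.findContours(m,cv2.RETR_EXTERNAL,cv2.CHAIN_APPROX_NONE)[0]:
        if cv2.contourArea(c)>16*15:
            p=cv2.approxPolyDP(c,eps,True)[:,0,:];q=(p+.5)/4-.5+off
            print(cv2.contourArea(c)/16,q.round(1).tolist())
def sub(im,x0,x1,y0,y1): return cv2.resize(im[y0:y1,x0:x1],None,fx=4,fy=4,interpolation=cv2.INTER_CUBIC).astype(int)
s=cv2.imread("pics/side0.png")[:,:,::-1]
z=sub(t,130,185,160,235);r,g,b=z[...,0],z[...,1],z[...,2]
print("rack");print(t[195,150:180].tolist()[::3]);poly(((b-r>-2)&(r>115)).astype(np.uint8),4,(130,160))
z=sub(t,220,250,212,255);r,g,b=z[...,0],z[...,1],z[...,2]
print("tongue");poly(((b-r>-2)&(r>85)).astype(np.uint8),4,(220,212));print("handle");poly((r<65).astype(np.uint8),4,(220,212))
z=sub(t,360,430,160,245);r,g,b=z[...,0],z[...,1],z[...,2]
print("box");poly(((b-r>50)).astype(np.uint8),4,(360,160))
print("grn");poly((g-r>50).astype(np.uint8),4,(360,160))
print("stripe");poly(((r<45)&(b-r<20)&(g-r<20)).astype(np.uint8),4,(360,160))
print("restetc");poly(((b-r>-2)&(r>75)&(b-r<30)).astype(np.uint8),4,(360,160))
print("t cam",-top.R.T@top.t,-side.R.T@side.t)
E
```

```text
[[ 297.   382.    44.3  -53.7   62.8  145.    37.4    0.     0. ]
 [ 416.   291.   279.9 -394.2  -14.   111.2   64.7  277.3 -398. ]
 [  97.   237.   438.9  507.    69.1   97.6   73.3    0.     0. ]
 [ 274.   233.   447.7    1.1  -12.1  109.9   55.6  448.5    1.7]
 [ 319.   232.   449.2 -126.4   -2.6  109.5   57.1  450.4 -127.8]
 [ 398.   216.   481.4 -357.3  -80.    99.6   88.1    0.     0. ]
 [ 272.   164.   649.7    3.1   10.4  112.9   56.8  652.2    3.7]
 [ 319.   161.   655.2 -132.8    9.9  112.3   58.1  658.7 -133.7]
 [ 234.   156.   673.   115.8    2.5  113.3   56.3  676.5  116.9]]
rack
[[123, 126, 133], [129, 131, 136], [130, 130, 135], [132, 134, 137], [128, 127, 134], [134, 133, 140], [126, 129, 133], [63, 64, 70], [34, 40, 45], [140, 136, 124]]
28.71875 [[135.6, 225.4], [136.4, 226.6], [155.1, 226.4], [154.6, 224.9]]
1124.1875 [[144.9, 170.6], [146.6, 217.6], [156.1, 216.6], [170.6, 217.4], [169.1, 170.6]]
tongue
90.25 [[231.6, 219.4], [228.6, 229.9], [237.1, 231.9], [239.1, 221.4]]
handle
155.34375 [[228.4, 230.4], [226.9, 232.1], [224.1, 244.9], [233.6, 247.1], [237.1, 23
[... 509 characters left out ...]
.9], [389.9, 205.6], [395.1, 205.1], [398.1, 218.6], [406.9, 217.9], [407.9, 215.6], [405.4, 203.1]]
72.1875 [[399.1, 182.6], [393.4, 186.1], [392.1, 188.4], [392.4, 193.1], [395.9, 196.9], [401.6, 197.9], [406.9, 194.6], [408.4, 190.1], [407.9, 189.1], [407.6, 191.9], [403.9, 195.4], [401.9, 195.9], [397.4, 194.1], [395.1, 189.4], [396.6, 185.9], [400.1, 183.6], [404.9, 184.1]]
restetc
158.40625 [[405.4, 218.9], [393.6, 221.1], [396.6, 234.4], [407.6, 231.9], [404.6, 220.9]]
146.53125 [[406.4, 172.1], [404.1, 171.6], [385.4, 174.9], [386.1, 180.9], [387.6, 181.9], [406.6, 178.6], [407.4, 176.1]]
t cam [ 369.32520986   14.50695411 1116.30117917] [  455.08298307 -1036.09023012  1037.38409732]
```

```bash
python3 - <<'E'
from h import *
np.set_printoptions(suppress=True,linewidth=150)
P=lambda uv,z: top.plane(uv,z).round(1).tolist()
print("shelf far",P([[144.9,170.1],[169.3,170.1]],64.4)); print("near",P([[146.6,217.6],[170.8,217.6]],30))
print("backstop top",P([[135.6,225.6],[155.0,225.6]],144))
print("rest far",P([[393.6,221.1],[405.0,218.9]],34.5),"near",P([[396.6,234.4],[407.6,231.9]],34.5))
print("stripe top",P([[395.1,205.1],[405.2,203.1],[398.1,218.6],[407.4,217.2]],66.5))
print("box top",P([[377.5,175.3],[412.9,169.2],[420.3,198.5],[382.9,206]],85))
print("button",P([[401.8,189.4]],97),P([[401.8,189.4]],91))
t=top.plane([[231.6,219.4],[228.6,229.9],[237.1,231.9],[239.1,221.4]],15.5).round(1);print("tongue",t.tolist())
print("handle top",P([[228.4,230.4],[237.1,233.1],[224.1,244.9],[233.6,247.1]],26))
s=cv2.imread("pics/side0.png")[:,:,::-1].astype(int)
r,g,b=s[...,0],s[...,1],s[...,2]
m=(g-r>40)&(g-b>30);v,u=np.nonzero(m);print("green side",u.mean(),v.mean(),len(u))
t0=cv2.imread("pics/top0.png")[:,:,::-1].astype(int)
m2=(t0[...,1]-t0[...,0]>40)&(t0[...,1]-t0[...,2]>30);v2,u2=np.nonzero(m2)
print(tri([u2.mean(),v2.mean()],[u.mean(),v.mean()]))
# side shelf crop corners from the 4x crop: near-right? list
for n,a,c in [("far, robot-right edge",(169.3,170.1),(235+(665-400)/4,110+170/4)),("near,right",(170.8,217.6),(235+(522-400)/4,110+208/4))]:
    print(n,tri(a,c))
E
```

```text
shelf far [[623.6, 358.8, 64.4], [622.9, 290.9, 64.4]]
near [[494.0, 360.5, 30.0], [493.1, 292.3, 30.0]]
backstop top [[460.9, 351.2, 144.0], [460.3, 302.4, 144.0]]
rest far [[474.0, -341.4, 34.5], [479.8, -374.5, 34.5]] near [[436.0, -347.6, 34.5], [442.7, -379.5, 34.5]]
stripe top [[515.5, -337.7, 66.5], [520.8, -366.4, 66.5], [477.7, -343.8, 66.5], [481.2, -370.0, 66.5]]
box top [[596.8, -287.7, 85.0], [612.9, -387.4, 85.0], [530.4, -402.2, 85.0], [510.9, -297.8, 85.0]]
button [[554.2, -348.5, 97.0]] [[555.3, -350.6, 91.0]]
tongue [[487.2, 121.5, 15.5], [457.0, 130.1, 15.5], [450.9, 105.7, 15.5], [481.1, 99.9, 15.5]]
handle top [[454.7, 129.5, 26.0], [446.7, 104.8, 26.0], [413.9, 141.5, 26.0], [407.3, 114.7, 26.0]]
green side 300.340206185567 289.4226804123711 97
(array([ 553.88168468, -346.46449292,  102.52783373]), np.float64(1.6865047815953806))
far, robot-right edge (array([625.46311221, 292.65624816,  58.28342102]), np.float64(2.1654645476480137))
near,right (array([494.85944667, 294.56632946,  21.34369901]), np.float64(1.6078370729468763))
```

```bash
cat > to.py <<'E'
# to.py X Y Z YAWDEG(tool yaw-180): print needed tool-frame shift (m) and turn (deg)
import sys,numpy as np
from cell import read_state
from scipy.spatial.transform import Rotation as Ro
s=read_state();X,Y,Z,w=map(float,sys.argv[1:5])
R=Ro.from_euler("xyz",s["eef_rot"]).as_matrix()
d=R.T@(np.array([X,Y,Z])-s["eef_pos"])/1000
y=np.degrees(s["eef_rot"][2]);turn=-((180+w-y+180)%360-180)
print("pos",s["eef_pos"].round(1),"yaw-180",round((y-180+180)%360-180,2),"shift",d.round(4),"turn",round(turn,1),"F",s["wrist_force"].round(1),"gap",round(s["finger_gap"],1),"t",round(s["clock"],2))
E
python3 -m handwheel '[[0,0,0,-10],[0,0,0,-18.3],[0,0,0,-18.3]]' 0.1 20; python3 to.py 676 117 150 2.5
```

```text
clock: 0.48
eef_pos: [172.2, 522.0, 212.7]
eef_rot: [-3.14, -0.001, 3.141]
wrist_force: [-0.0, 0.6, 0.5]
finger_gap: 84.9
pos [172.2 522.  212.7] yaw-180 -0.02 shift [-0.5039 -0.4047  0.0629] turn -2.5 F [-0.   0.6  0.5] gap 84.9 t 0.47
```

```bash
python3 -m handwheel '[[-0.042,-0.034,0,0],[-0.09,-0.073,0,0],[-0.14,-0.112,0,0],[-0.19,-0.152,0,0],[-0.23,-0.185,0,0]]' >/dev/null; python3 -m handwheel '[[-0.048,-0.039,0,0],[-0.096,-0.078,0.01,0],[-0.144,-0.117,0.03,0],[-0.192,-0.155,0.05,0],[-0.23,-0.187,0.06,-2.5]]' >/dev/null;  python3 to.py 676 117 100 2.5
```

```text
pos [633.8 145.4 151.7] yaw-180 2.01 shift [-0.0413 -0.0298  0.0516] turn -0.5 F [ 0.4 -0.6  0.1] gap 84.6 t 1.73
```

```bash
python3 -m handwheel '[[-0.041,-0.03,0.01,-0.5],[-0.041,-0.03,0.051,-0.5],[-0.041,-0.03,0.051,-0.5]]' >/dev/null; python3 to.py 676 117 14 2.5; python3 - <<'E'
from h import *
t=top.img()[:,:,::-1];s=side.img()[:,:,::-1]
cv2.imwrite("pics/a1.png",np.hstack([cv2.resize(t[120:200,190:290],None,fx=4,fy=5),cv2.resize(s[140:240,260:360],None,fx=4,fy=4)]))
E
```

```text
pos [674.1 116.3  97. ] yaw-180 2.3 shift [-0.0026  0.0008  0.083 ] turn -0.2 F [-0.4  0.2 -0.3] gap 84.8 t 2.1
```

View pics/a1.png

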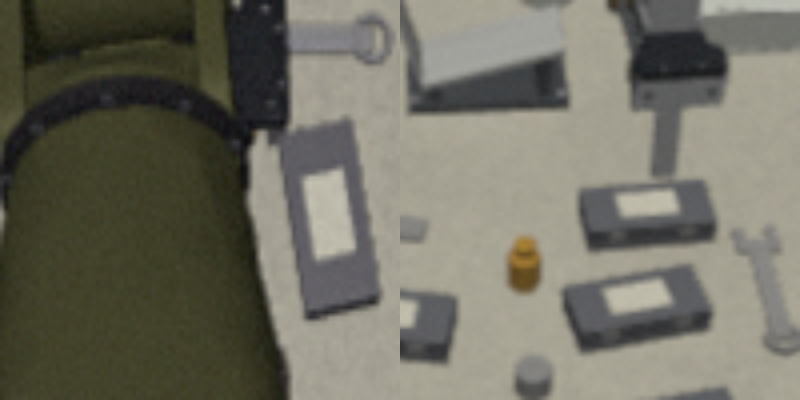

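Side view shows the near finger (px ≈(663,170) in the crop) over case A's middle; descending to grasp.

```bash
python3 -m handwheel '[[-0.002,0.001,0.04,0],[-0.002,0.001,0.07,0],[-0.002,0.001,0.083,0],[-0.002,0.001,0.083,0]]' >/dev/null; python3 to.py 676 117 14 2.5;  python3 -m handwheel '[[0,0,0,0],[0,0,0,0],[0,0,0,0],[0,0,0,0],[0,0,0,0]]' 1 25; python3 -m handwheel '[[0,0,-0.05,0],[0,0,-0.11,0],[0,0,-0.16,0],[0,0,-0.16,2.5]]'; python3 to.py 552 326 175 0
```

```text
pos [677.8 118.5  19.8] yaw-180 2.43 shift [ 0.0019 -0.0014  0.0058] turn -0.1 F [0.7 0.5 0.4] gap 84.3 t 2.7
clock: 3.32
eef_pos: [678.1, 118.4, 20.4]
eef_rot: [-3.14, 0.0, -3.099]
wrist_force: [-1.3, -2.1, 5.7]
finger_gap: 55.6
clock: 3.82
eef_pos: [679.4, 118.9, 185.2]
eef_rot: [-3.141, 0.007, 3.14]
wrist_force: [0.2, -0.5, -3.1]
finger_gap: 55.8
pos [679.4 118.9 185.2] yaw-180 -0.11 shift [0.1278 0.2068 0.0091] turn -0.1 F [ 0.2 -0.5 -3.1] gap 55.8 t 3.83
```

```bash
python3 -m handwheel '[[0.025,0.041,0,0],[0.05,0.083,0,0],[0.08,0.13,0,0],[0.11,0.17,0,0],[0.126,0.207,0,0]]' >/dev/null; python3 -m handwheel '[[0,0,0,0],[0,0,0,0]]' >/dev/null;  python3 to.py 554 326 105 -0.5
```

```text
pos [552.2 327.2 183.5] yaw-180 -0.07 shift [-0.0013 -0.0012  0.0786] turn 0.4 F [ 0.3 -0.3 -1.8] gap 55.5 t 4.7
```

```bash
python3 -m handwheel '[[-0.001,-0.001,0.03,0.4],[-0.001,-0.001,0.06,0.4],[-0.001,-0.001,0.078,0.4],[-0.001,-0.001,0.078,0.4]]' - 25 >/dev/null; python3 to.py 552 326 68 -0.5; python3 - <<'E'
from h import *
t=top.img()[:,:,::-1];s=side.img()[:,:,::-1]
cv2.imwrite("pics/a2.png",np.hstack([cv2.resize(t[130:250,110:210],None,fx=4,fy=4),cv2.resize(s[90:210,235:335],None,fx=4,fy=4)]))
E
```

```text
pos [553.6 325.3 104.5] yaw-180 -0.51 shift [0.0018 0.0007 0.0365] turn -0.0 F [-0.2 -0.7 -1.4] gap 55.4 t 5.2
```

View pics/a2.png

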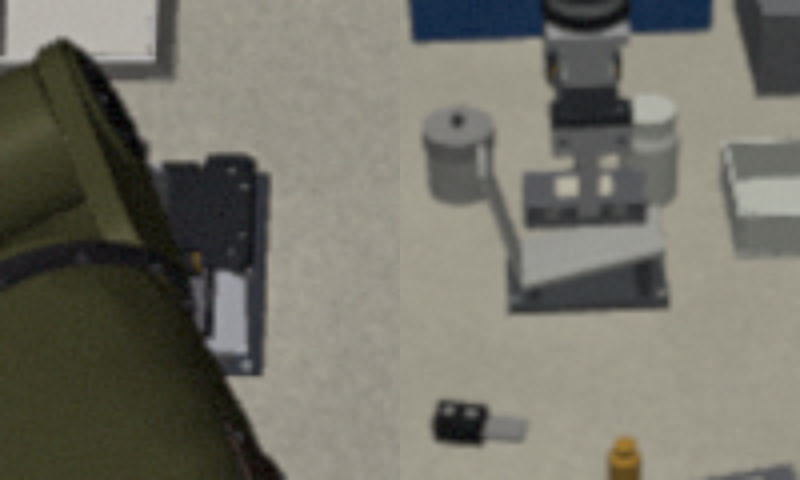

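Case held level above the shelf (side crop px (585,200)), clear of the backstop. Lowering with light grip so it can tip onto the slope.

```bash
python3 -m handwheel '[[0.001,0.001,0.01,0],[0.001,0.001,0.02,0],[0.001,0.001,0.026,0],[0.001,0.001,0.031,0],[0.001,0.001,0.035,0]]' - 8; python3 -m handwheel '[[0,0,0.002,0],[0.002,0,0.003,0],[0.004,0,0.004,0]]';python3 to.py 543.7 326 64 -0.5
```

```text
clock: 5.92
eef_pos: [553.5, 327.1, 71.4]
eef_rot: [-3.141, 0.007, 3.133]
wrist_force: [-2.1, -0.6, -1.5]
finger_gap: 55.6
clock: 6.3
eef_pos: [549.6, 327.2, 67.6]
eef_rot: [-3.141, 0.007, 3.133]
wrist_force: [-0.4, -0.3, -1.3]
finger_gap: 55.9
pos [549.6 327.2  67.6] yaw-180 -0.49 shift [ 0.0059 -0.0013  0.0035] turn 0.0 F [-0.4 -0.3 -1.3] gap 55.9 t 6.3
```

```bash
python3 -m handwheel '[[0.002,-0.001,0.002,0],[0.004,-0.001,0.003,0],[0.006,-0.001,0.004,0],[0.008,-0.001,0.005,0],[0.008,-0.001,0.005,0]]'; python3 -m handwheel '[[0.002,0,0.001,0],[0.004,0,0.002,0],[0.006,0,0.002,0],[0.006,0,0.002,0]]';python3 to.py 543.7 326 64 -0.5; python3 - <<'E'
from h import *
s=side.img()[:,:,::-1]
cv2.imwrite("pics/a3.png",cv2.resize(s[90:180,235:335],None,fx=6,fy=6,interpolation=cv2.INTER_CUBIC))
E
```

```text
clock: 6.92
eef_pos: [543.3, 326.4, 64.2]
eef_rot: [3.14, 0.012, 3.133]
wrist_force: [6.9, -1.8, 7.8]
finger_gap: 56.1
clock: 7.42
eef_pos: [539.1, 326.3, 63.5]
eef_rot: [3.139, 0.017, 3.132]
wrist_force: [8.6, -2.3, 4.2]
finger_gap: 55.6
pos [539.1 326.3  63.5] yaw-180 -0.52 shift [-0.0046 -0.0003 -0.0004] turn -0.0 F [ 8.6 -2.3  4.2] gap 55.6 t 7.42
```

View pics/a3.png

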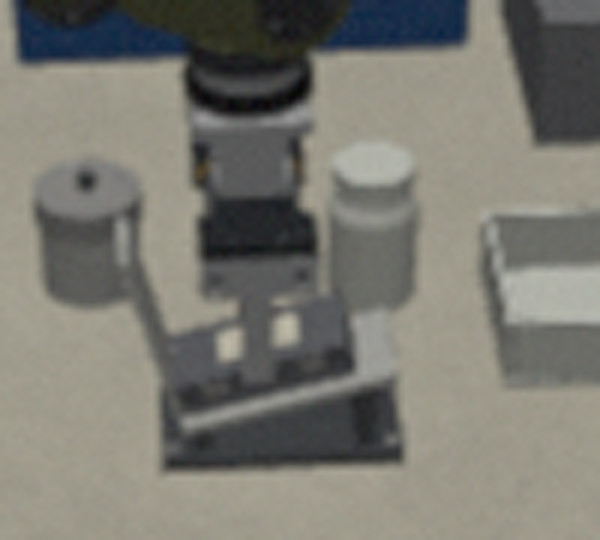

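Case sits flat on the slope against the backstop (px (260,350)); the grip slipped as intended at ~8 N. Release.

```bash
python3 -m handwheel '[[0,0,0,0],[0,0,0,0],[0,0,-0.002,0],[0,0,-0.002,0]]' 0.1 25; python3 -m handwheel '[[0,0,-0.04,0],[0,0,-0.09,0],[0,0,-0.14,0],[0,-0.04,-0.14,0],[0,-0.09,-0.14,-5]]'; python3 - <<'E'
from h import *
np.set_printoptions(suppress=True)
print(cases(top.img())[:,2:])
E
python3 to.py 652 3.5 150 10.4
```

```text
clock: 7.98
eef_pos: [539.0, 326.4, 65.6]
eef_rot: [3.139, 0.017, 3.133]
wrist_force: [0.3, -0.5, -1.2]
finger_gap: 84.3
clock: 8.6
eef_pos: [535.5, 235.6, 205.7]
eef_rot: [3.14, 0.017, -3.06]
wrist_force: [0.7, -0.7, -0.3]
finger_gap: 84.7
[[ 280.3 -393.4  -13.7  109.8   62.9    0.     0. ]
 [ 449.  -126.5   -3.1  108.6   56.4  449.5 -128.1]
 [ 447.6    1.3  -11.8  109.2   55.1  447.9    1.4]
 [ 601.4  234.9    7.3  100.7   71.2    0.     0. ]
 [ 649.3    3.5   10.6  112.2   55.9  651.9    3.6]
 [ 655.3 -132.8    9.6  112.    57.4  657.8 -134.1]]
pos [535.7 230.5 205.5] yaw-180 4.82 shift [-0.0959 -0.236   0.0572] turn -5.6 F [-0.2 -3.8  0.3] gap 84.3 t 8.65
```

```bash
python3 -m handwheel '[[-0.02,-0.05,0,-5.6],[-0.04,-0.1,0,-5.6],[-0.06,-0.15,0.02,-5.6],[-0.08,-0.2,0.04,-5.6],[-0.096,-0.236,0.055,-5.6]]' >/dev/null; python3 -m handwheel '[[0,0,0,0],[0,0,0,0]]' >/dev/null; python3 to.py 653 3.5 18 10.5
```

```text
pos [652.4   1.8 151.3] yaw-180 10.35 shift [0.0012 0.0018 0.1333] turn -0.2 F [-0.8 -1.  -0.2] gap 84.6 t 9.53
```

```bash
python3 -m handwheel '[[0.001,0.002,0.05,0],[0.001,0.002,0.1,0],[0.001,0.002,0.125,0],[0.001,0.002,0.132,0],[0.001,0.002,0.132,0]]' >/dev/null; python3 to.py 653 3.5 19 10.5;  python3 -m handwheel '[[0,0,0,0],[0,0,0,0],[0,0,0,0],[0,0,0,0],[0,0,0,0]]' 1 25; python3 -m handwheel '[[0,0,-0.05,0],[0,0,-0.11,0],[0,0,-0.17,0],[0,0,-0.17,5],[0,0,-0.17,11]]'; python3 to.py 550 327 187 -0.5
```

```text
pos [653.5   4.5  20.4] yaw-180 10.4 shift [ 0.0007 -0.0009  0.0014] turn -0.1 F [0.5 0.4 0.2] gap 84.5 t 10.15
clock: 10.78
eef_pos: [653.7, 4.4, 20.9]
eef_rot: [-3.139, 0.017, -2.96]
wrist_force: [-1.2, -0.3, 5.5]
finger_gap: 55.7
clock: 11.4
eef_pos: [650.6, 4.3, 191.2]
eef_rot: [3.14, 0.018, 3.128]
wrist_force: [-1.0, -0.3, -2.0]
finger_gap: 56.0
pos [650.6   4.3 191.2] yaw-180 -0.79 shift [0.1051 0.3213 0.0027] turn -0.3 F [-1.  -0.3 -2. ] gap 56.0 t 11.4
```

```bash
python3 -m handwheel '[[0.018,0.055,0,0],[0.036,0.11,0,0],[0.055,0.17,0,0],[0.075,0.23,0,0],[0.093,0.285,0,0]]' >/dev/null; python3 -m handwheel '[[0.006,0.018,0,0],[0.012,0.036,0.01,0],[0.012,0.036,0.03,0],[0.012,0.036,0.05,0],[0.012,0.036,0.05,0]]' >/dev/null; python3 to.py 546 326.5 95 -0.5
```

```text
pos [549.5 327.4 137.2] yaw-180 -0.85 shift [ 0.0041 -0.0009  0.0421] turn -0.4 F [-0.8  0.6 -0.5] gap 55.9 t 12.65
```

```bash
python3 -m handwheel '[[0.002,-0.001,0.015,-0.4],[0.004,-0.001,0.025,-0.4],[0.004,-0.001,0.032,-0.4],[0.004,-0.001,0.037,-0.4],[0.004,-0.001,0.041,-0.4]]' - 8; python3 -m handwheel '[[0.002,0,0.002,0],[0.004,0,0.003,0],[0.006,0,0.004,0],[0.008,0,0.005,0],[0.010,0,0.006,0]]'; python3 to.py 537 326.5 89.5 -0.5
```

```text
clock: 13.28
eef_pos: [546.2, 326.5, 96.2]
eef_rot: [-3.141, 0.015, 3.134]
wrist_force: [-2.0, 0.0, 0.9]
finger_gap: 55.9
clock: 13.9
eef_pos: [537.5, 326.6, 91.0]
eef_rot: [3.141, 0.018, 3.134]
wrist_force: [11.3, -1.6, 5.9]
finger_gap: 55.8
pos [537.5 326.6  91. ] yaw-180 -0.45 shift [ 0.0005 -0.0001  0.0015] turn 0.0 F [11.3 -1.6  5.9] gap 55.8 t 13.9
```

```bash
python3 -m handwheel '[[0.002,0,0.001,0],[0.003,0,0.002,0],[0.003,0,0.002,0]]'; python3 -m handwheel '[[0,0,0,0],[0,0,0,0],[0,0,-0.002,0],[0,0,-0.002,0]]' 0.1 25; python3 -m handwheel '[[0,0,-0.04,0],[0,0,-0.08,0],[0,0,-0.12,0],[0,-0.04,-0.12,0],[0,-0.09,-0.12,-5]]'; python3 - <<'E'
from h import *
np.set_printoptions(suppress=True)
print(cases(top.img())[:,2:])
s=side.img()[:,:,::-1]
cv2.imwrite("pics/b1.png",cv2.resize(s[90:180,235:335],None,fx=6,fy=6,interpolation=cv2.INTER_CUBIC))
E
python3 to.py 658.5 -134 180 9.8
```

```text
clock: 14.28
eef_pos: [536.4, 326.6, 90.5]
eef_rot: [3.14, 0.023, 3.133]
wrist_force: [8.3, -2.0, 6.0]
finger_gap: 55.7
clock: 14.78
eef_pos: [536.2, 326.7, 92.5]
eef_rot: [3.14, 0.023, 3.133]
wrist_force: [-0.2, 0.0, -0.3]
finger_gap: 84.5
clock: 15.4
eef_pos: [532.4, 236.0, 212.6]
eef_rot: [-3.141, 0.024, -3.059]
wrist_force: [0.5, -1.2, -0.2]
finger_gap: 85.0
[[ 280.1 -393.5  -13.6  110.3   62.9    0.     0. ]
 [ 449.2 -126.4   -3.2  109.    56.4  449.5 -128.1]
 [ 447.5    1.3  -11.7  109.1   55.6  447.9    1.4]
 [ 625.9  243.7   23.1  167.6   82.3    0.     0. ]
 [ 655.1 -132.8    9.9  111.9   58.3  657.8 -134.1]]
pos [532.8 233.2 212.7] yaw-180 4.5 shift [-0.0957 -0.3759  0.0353] turn -5.3 F [ 0.5 -0.   0.7] gap 84.9 t 15.5
```

View pics/b1.png

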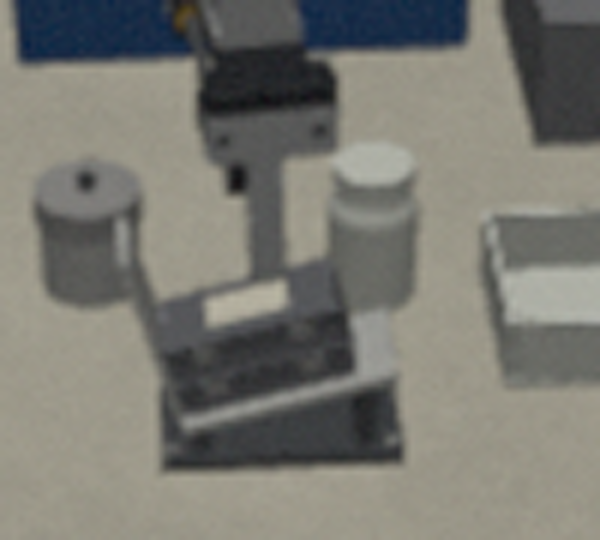

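Two cases stacked squarely (px (255,340)). On to the third.

```bash
python3 -m handwheel '[[-0.014,-0.055,0,-5.3],[-0.028,-0.11,0,-5.3],[-0.043,-0.17,0,-5.3],[-0.057,-0.225,0,-5.3],[-0.071,-0.28,0.01,-5.3]]' >/dev/null; python3 -m handwheel '[[-0.012,-0.045,0.02,0],[-0.024,-0.095,0.04,0],[-0.024,-0.095,0.06,0],[-0.024,-0.095,0.06,0]]' >/dev/null; python3 to.py 659 -134 18 9.8
```

```text
pos [ 667.3 -130.1  144.2] yaw-180 9.78 shift [ 0.0115 -0.0022  0.126 ] turn -0.0 F [0.1 0.6 0.6] gap 84.6 t 16.62
```

```bash
python3 -m handwheel '[[0.011,-0.002,0.05,0],[0.011,-0.002,0.095,0],[0.011,-0.002,0.118,0],[0.011,-0.002,0.125,0],[0.011,-0.002,0.125,0]]' >/dev/null; python3 to.py 659 -134 19 9.8;  python3 -m handwheel '[[0,0,0,0],[0,0,0,0],[0,0,0,0],[0,0,0,0],[0,0,0,0]]' 1 25; python3 -m handwheel '[[0,0,-0.05,0],[0,0,-0.11,0],[0,0,-0.17,0],[0,0,-0.18,5],[0,0,-0.18,10.3]]'; python3 to.py 545 326 205 -0.5
```

```text
pos [ 660.  -133.    20.2] yaw-180 9.83 shift [ 0.0012 -0.0008  0.0012] turn 0.0 F [-0.3 -0.1  0.3] gap 84.7 t 17.25
clock: 17.88
eef_pos: [660.2, -133.2, 20.7]
eef_rot: [-3.139, 0.023, -2.97]
wrist_force: [-1.2, -0.7, 4.8]
finger_gap: 55.4
clock: 18.5
eef_pos: [656.1, -133.4, 201.7]
eef_rot: [3.14, 0.025, 3.13]
wrist_force: [0.0, 0.4, -2.4]
finger_gap: 55.9
pos [ 656.1 -133.4  201.7] yaw-180 -0.65 shift [ 0.1162  0.4581 -0.0056] turn -0.1 F [ 0.   0.4 -2.4] gap 55.9 t 18.5
```

```bash
python3 -m handwheel '[[0.014,0.056,0,0],[0.028,0.112,0,0],[0.042,0.168,0,0],[0.056,0.22,0,0],[0.07,0.275,0,0]]' >/dev/null; python3 -m handwheel '[[0.014,0.055,0,0],[0.028,0.11,0,0],[0.042,0.165,0,0],[0.046,0.182,0.01,0],[0.046,0.182,0.03,0]]' >/dev/null; python3 -m handwheel '[[0,0,0,0],[0,0,0,0]]'>/dev/null; python3 to.py 540 326.5 121 -0.5
```

```text
pos [545.2 326.9 168.7] yaw-180 -0.61 shift [ 0.0063 -0.0005  0.0475] turn -0.1 F [ 0.1 -0.1 -2. ] gap 55.9 t 20.0
```

```bash
python3 -m handwheel '[[0.003,0,0.02,0],[0.006,0,0.032,0],[0.006,0,0.038,0],[0.006,0,0.043,0],[0.006,0,0.047,0]]' - 8; python3 -m handwheel '[[0.002,0,0.002,0],[0.004,0,0.003,0],[0.006,0,0.004,0],[0.008,0,0.005,0],[0.010,0,0.006,0]]'; python3 -m handwheel '[[0.001,0,0.0005,0],[0.002,0,0.001,0],[0.002,0,0.001,0]]'; python3 to.py 531 326.5 114.5 -0.5
```

```text
clock: 20.62
eef_pos: [540.5, 327.2, 121.8]
eef_rot: [3.14, 0.024, 3.131]
wrist_force: [-1.8, 0.4, -0.2]
finger_gap: 56.1
clock: 21.25
eef_pos: [531.3, 327.3, 116.0]
eef_rot: [3.139, 0.027, 3.131]
wrist_force: [8.0, -1.4, 2.1]
finger_gap: 55.6
clock: 21.62
eef_pos: [531.0, 327.3, 116.3]
eef_rot: [3.138, 0.031, 3.131]
wrist_force: [9.4, -2.3, 1.8]
finger_gap: 56.2
pos [531.  327.3 116.3] yaw-180 -0.62 shift [ 0.0001 -0.0008  0.0018] turn -0.1 F [ 9.4 -2.3  1.8] gap 56.2 t 21.62
```

```bash
python3 -m handwheel '[[0.001,0,0.001,0],[0.001,0,0.002,0],[0.001,0,0.002,0]]'; python3 -m handwheel '[[0,0,0,0],[0,0,0,0],[0,0,-0.002,0],[0,0,-0.002,0]]' 0.1 25; python3 -m handwheel '[[0,0,-0.04,0],[0,0,-0.08,0],[0,0,-0.1,0],[0,-0.04,-0.1,0],[0,-0.09,-0.1,-2]]'; python3 - <<'E'
from h import *
np.set_printoptions(suppress=True)
print(cases(top.img())[:,2:])
s=side.img()[:,:,::-1]
cv2.imwrite("pics/b2.png",cv2.resize(s[90:180,235:335],None,fx=6,fy=6,interpolation=cv2.INTER_CUBIC))
E
python3 to.py 450 -128 180 -3
```

```text
clock: 22.0
eef_pos: [531.0, 327.4, 115.3]
eef_rot: [3.137, 0.034, 3.131]
wrist_force: [4.7, -0.4, 4.7]
finger_gap: 56.0
clock: 22.5
eef_pos: [530.9, 327.5, 117.4]
eef_rot: [3.137, 0.034, 3.131]
wrist_force: [-0.2, -0.4, -0.0]
finger_gap: 84.4
clock: 23.12
eef_pos: [526.2, 236.5, 216.9]
eef_rot: [3.138, 0.034, -3.116]
wrist_force: [0.6, -0.0, -0.2]
finger_gap: 84.5
[[ 280.1 -393.4  -13.6  110.3   62.9    0.     0. ]
 [ 447.6    1.1  -11.9  108.8   55.1  448.     1.4]
 [ 449.4 -126.5   -3.   108.7   56.5  449.6 -128.1]
 [ 624.9  249.6   23.9  197.5   83.1    0.     0. ]]
pos [526.6 233.8 217.3] yaw-180 1.26 shift [ 0.0857 -0.3601  0.0334] turn 4.3 F [0.2 0.4 0.3] gap 84.1 t 23.23
```

View pics/b2.png

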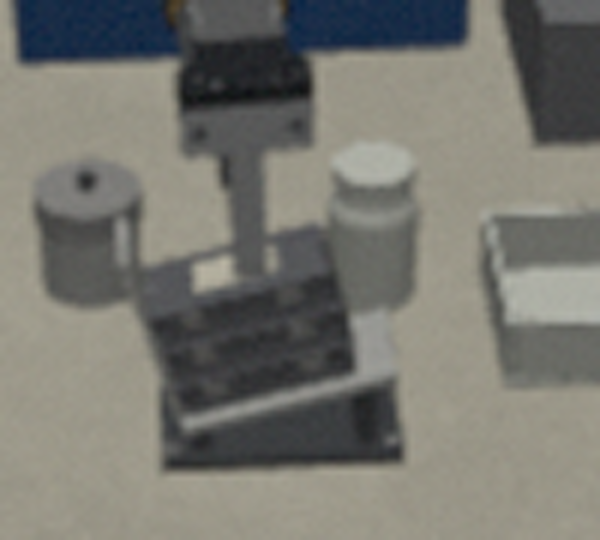

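Three stacked, square (px (250,330)). Fourth: the case at (450,-128).

```bash
python3 -m handwheel '[[0.013,-0.054,0,4.3],[0.026,-0.108,0,4.3],[0.039,-0.162,0,4.3],[0.052,-0.216,0,4.3],[0.064,-0.27,0.01,4.3]]' >/dev/null; python3 -m handwheel '[[0.012,-0.045,0.02,0],[0.02,-0.09,0.04,0],[0.02,-0.09,0.06,0],[0.02,-0.09,0.06,0]]' >/dev/null; python3 to.py 451 -128 18 -3
```

```text
pos [ 445.9 -127.1  142.9] yaw-180 -3.07 shift [-0.0009 -0.0014  0.125 ] turn -0.1 F [0.7 0.5 1.1] gap 84.7 t 24.35
```

```bash
python3 -m handwheel '[[-0.001,-0.001,0.05,0],[-0.001,-0.001,0.095,0],[-0.001,-0.001,0.117,0],[-0.001,-0.001,0.124,0],[-0.001,-0.001,0.124,0]]' >/dev/null; python3 to.py 451 -128 19 -3;  python3 -m handwheel '[[0,0,0,0],[0,0,0,0],[0,0,0,0],[0,0,0,0],[0,0,0,0]]' 1 25; python3 -m handwheel '[[0,0,-0.05,0],[0,0,-0.11,0],[0,0,-0.17,0],[0,0,-0.2,0],[0,0,-0.21,-2.5]]'; python3 to.py 540 326 230 -0.5
```

```text
pos [ 451.8 -127.4   19.8] yaw-180 -3.03 shift [ 0.0008 -0.0006  0.0008] turn -0.0 F [0.2 1.3 1.1] gap 84.5 t 24.98
clock: 25.6
eef_pos: [452.0, -127.6, 20.2]
eef_rot: [3.136, 0.035, 3.089]
wrist_force: [-1.2, -0.2, 5.8]
finger_gap: 55.7
clock: 26.22
eef_pos: [444.8, -128.4, 231.9]
eef_rot: [3.138, 0.038, 3.133]
wrist_force: [-0.1, 0.2, -2.8]
finger_gap: 55.5
pos [ 444.8 -128.4  231.9] yaw-180 -0.49 shift [-0.0912  0.4552  0.0068] turn 0.0 F [-0.1  0.2 -2.8] gap 55.5 t 26.23
```

```bash
python3 -m handwheel '[[-0.011,0.056,0,0],[-0.022,0.112,0,0],[-0.033,0.168,0,0],[-0.044,0.22,0,0],[-0.055,0.275,0,0]]' >/dev/null; python3 -m handwheel '[[-0.011,0.055,0,0],[-0.022,0.11,0,0],[-0.033,0.165,0,0],[-0.034,0.18,0.01,0],[-0.034,0.18,0.04,0]]' >/dev/null; python3 -m handwheel '[[0,0,0,0],[0,0,0,0]]'>/dev/null; python3 to.py 533.5 326.8 147 -0.5
```

```text
pos [539.2 328.2 197. ] yaw-180 -0.45 shift [ 0.0076 -0.0016  0.0498] turn 0.0 F [-0.   0.9 -1.5] gap 55.7 t 27.73
```

```bash
python3 -m handwheel '[[0.004,-0.001,0.02,0],[0.007,-0.0015,0.034,0],[0.007,-0.0015,0.04,0],[0.007,-0.0015,0.045,0],[0.007,-0.0015,0.049,0]]' - 8; python3 -m handwheel '[[0.002,0,0.002,0],[0.004,0,0.003,0],[0.006,0,0.004,0],[0.008,0,0.005,0],[0.010,0,0.006,0]]'; python3 -m handwheel '[[0.001,0,0.001,0],[0.001,0,0.002,0],[0.001,0,0.002,0]]'; python3 to.py 524.5 326.8 140 -0.5
```

```text
clock: 28.35
eef_pos: [534.3, 327.0, 148.2]
eef_rot: [3.137, 0.039, 3.134]
wrist_force: [-1.9, -0.8, 0.3]
finger_gap: 56.0
clock: 28.98
eef_pos: [524.4, 327.1, 141.7]
eef_rot: [3.137, 0.039, 3.134]
wrist_force: [-0.3, 0.6, -2.0]
finger_gap: 56.4
clock: 29.35
eef_pos: [523.8, 327.2, 140.1]
eef_rot: [3.137, 0.04, 3.134]
wrist_force: [2.0, 1.1, 3.6]
finger_gap: 55.7
pos [523.8 327.2 140.1] yaw-180 -0.46 shift [-0.0007 -0.0004  0.0001] turn 0.0 F [2.  1.1 3.6] gap 55.7 t 29.35
```

Contact with the backstop isn't clear yet; slide a bit further.

```bash
python3 -m handwheel '[[0.0015,0,0.0005,0],[0.003,0,0.001,0],[0.004,0,0.001,0],[0.004,0,0.001,0]]';  python3 -m handwheel '[[0.001,0,0.0005,0],[0.002,0,0.001,0],[0.002,0,0.001,0]]'; python3 to.py 524.5 326.8 140 -0.5
```

```text
clock: 29.85
eef_pos: [521.2, 327.3, 139.8]
eef_rot: [3.136, 0.044, 3.133]
wrist_force: [10.5, -0.1, 3.3]
finger_gap: 56.1
clock: 30.22
eef_pos: [520.5, 327.3, 139.6]
eef_rot: [3.135, 0.047, 3.133]
wrist_force: [9.0, -1.6, 4.7]
finger_gap: 56.0
pos [520.5 327.3 139.6] yaw-180 -0.5 shift [-0.004  -0.0005 -0.0003] turn -0.0 F [ 9.  -1.6  4.7] gap 56.0 t 30.23
```

```bash
python3 -m handwheel '[[0,0,0,0],[0,0,0,0],[0,0,-0.002,0],[0,0,-0.002,0]]' 0.1 25; python3 -m handwheel '[[0,0,-0.04,0],[0,0,-0.07,0],[0,0,-0.08,0],[0,-0.04,-0.08,0],[0,-0.09,-0.08,2]]'; python3 - <<'E'
from h import *
np.set_printoptions(suppress=True)
print(cases(top.img())[:,2:])
s=side.img()[:,:,::-1]
cv2.imwrite("pics/b3.png",cv2.resize(s[80:170,235:335],None,fx=6,fy=6,interpolation=cv2.INTER_CUBIC))
E
python3 to.py 449 1.5 180 -11.9
```

```text
clock: 30.72
eef_pos: [520.3, 327.4, 141.6]
eef_rot: [3.135, 0.047, 3.133]
wrist_force: [0.4, -0.1, 1.4]
finger_gap: 84.1
clock: 31.35
eef_pos: [515.2, 236.1, 219.6]
eef_rot: [3.134, 0.045, 3.099]
wrist_force: [0.4, 0.2, -0.1]
finger_gap: 84.9
[[ 280.1 -393.6  -13.7  110.4   63.1    0.     0. ]
 [ 443.3  347.3  -75.7  221.4   62.4    0.     0. ]
 [ 447.5    1.4  -11.9  109.    55.2  447.9    1.4]
 [ 562.1  240.9    0.7   98.4   75.5    0.     0. ]]
pos [515.6 233.5 220. ] yaw-180 -2.71 shift [ 0.0573 -0.2352  0.0358] turn 9.2 F [ 0.2  0.6 -1.1] gap 85.2 t 31.45
```

View pics/b3.png

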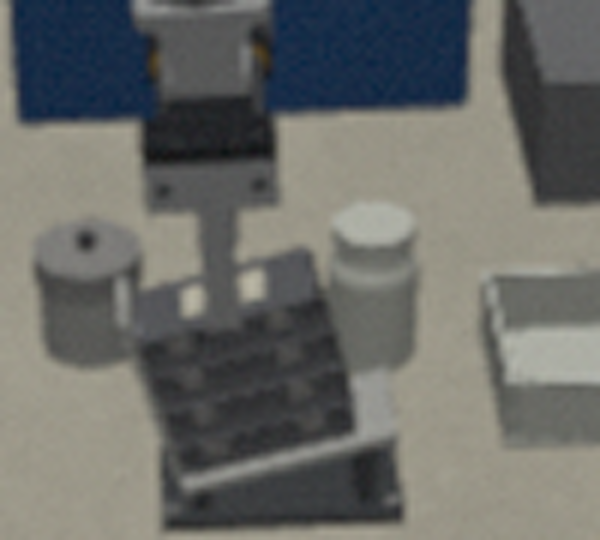

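Four stacked squarely (px (245,370)). Last case.

```bash
python3 -m handwheel '[[0.013,-0.052,0,9.2],[0.026,-0.108,0,9.2],[0.039,-0.162,0.01,9.2],[0.052,-0.216,0.03,9.2],[0.057,-0.234,0.05,9.2]]' >/dev/null; python3 -m handwheel '[[0,0,0.01,0],[0,0,0.02,0],[0,0,0.02,0]]' >/dev/null; python3 to.py 450 1.5 18 -11.9
```

```text
pos [450.2   2.  144.2] yaw-180 -11.96 shift [ 0.0054 -0.0024  0.1261] turn -0.1 F [-0.1  0.1 -0. ] gap 85.0 t 32.45
```

```bash
python3 -m handwheel '[[0.005,-0.002,0.05,0],[0.005,-0.002,0.095,0],[0.005,-0.002,0.118,0],[0.005,-0.002,0.125,0],[0.005,-0.002,0.125,0]]' >/dev/null; python3 to.py 450 1.5 19 -11.9;  python3 -m handwheel '[[0,0,0,0],[0,0,0,0],[0,0,0,0],[0,0,0,0],[0,0,0,0]]' 1 25; python3 -m handwheel '[[0,0,-0.06,0],[0,0,-0.12,0],[0,0,-0.18,0],[0,0,-0.23,-6],[0,0,-0.24,-11.4]]'; python3 to.py 535 327 255 -0.5
```

```text
pos [450.9   2.1  19.6] yaw-180 -11.92 shift [ 0.0008 -0.0007  0.0005] turn -0.0 F [1.  0.3 0.1] gap 84.2 t 33.08
clock: 33.7
eef_pos: [451.2, 2.0, 20.0]
eef_rot: [3.127, 0.044, 2.934]
wrist_force: [-1.5, -1.4, 5.9]
finger_gap: 55.6
clock: 34.33
eef_pos: [440.7, 0.7, 262.8]
eef_rot: [3.137, 0.05, 3.136]
wrist_force: [0.2, -1.1, -2.6]
finger_gap: 55.7
pos [440.7   0.7 262.8] yaw-180 -0.32 shift [-0.0919  0.3267  0.0141] turn 0.2 F [ 0.2 -1.1 -2.6] gap 55.7 t 34.33
```

```bash
python3 -m handwheel '[[-0.015,0.055,0,0.2],[-0.031,0.11,0,0.2],[-0.047,0.165,0,0.2],[-0.062,0.22,0,0.2],[-0.077,0.275,0,0.2]]' >/dev/null; python3 -m handwheel '[[-0.012,0.04,0,0],[-0.015,0.052,0.01,0],[-0.015,0.052,0.03,0],[-0.015,0.052,0.04,0],[-0.015,0.052,0.04,0]]' >/dev/null; python3 to.py 530 327 173 -0.5
```

```text
pos [536.4 328.5 228.1] yaw-180 -0.55 shift [ 0.009  -0.0018  0.0547] turn -0.1 F [-0.9  0.7 -2.5] gap 55.6 t 35.58
```

```bash
python3 -m handwheel '[[0.004,-0.001,0.02,0],[0.008,-0.0018,0.037,0],[0.009,-0.0018,0.044,0],[0.009,-0.0018,0.05,0],[0.009,-0.0018,0.054,0]]' - 8; python3 -m handwheel '[[0.002,0,0.003,0],[0.004,0,0.004,0],[0.006,0,0.005,0],[0.008,0,0.006,0],[0.010,0,0.007,0]]'; python3 to.py 516 327 165 -0.5;  python3 - <<'E'
from h import *
s=side.img()[:,:,::-1]
cv2.imwrite("pics/b4.png",cv2.resize(s[80:170,235:335],None,fx=6,fy=6,interpolation=cv2.INTER_CUBIC))
E
```

```text
clock: 36.2
eef_pos: [530.3, 327.1, 174.2]
eef_rot: [3.137, 0.049, 3.132]
wrist_force: [-2.1, 0.1, -1.0]
finger_gap: 56.0
clock: 36.83
eef_pos: [520.5, 327.3, 166.7]
eef_rot: [3.137, 0.049, 3.132]
wrist_force: [0.7, 0.1, -1.2]
finger_gap: 56.1
pos [520.5 327.3 166.7] yaw-180 -0.56 shift [ 0.0046 -0.0003  0.0015] turn -0.1 F [ 0.7  0.1 -1.2] gap 56.1 t 36.83
```

View pics/b4.png

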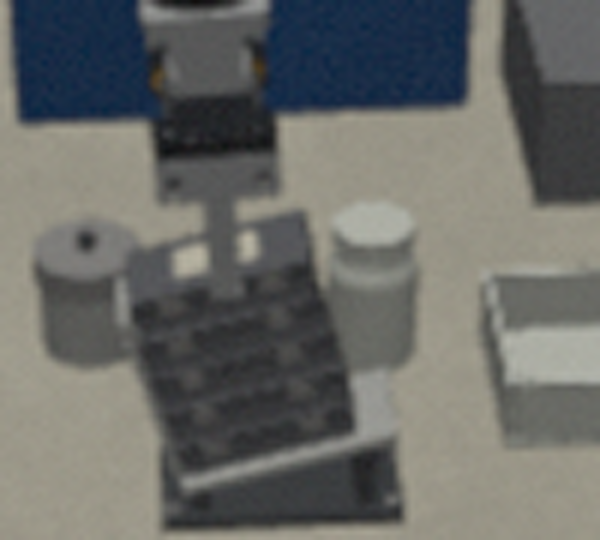

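Fifth is tilted flat on the pile (px (220,270)); now slide it back to the backstop.

```bash
python3 -m handwheel '[[0.0015,0,0.001,0],[0.003,0,0.0015,0],[0.0045,0,0.002,0],[0.006,0,0.0025,0],[0.006,0,0.0025,0]]'; python3 to.py 516 327 165 -0.5
```

```text
clock: 37.5
eef_pos: [516.0, 327.3, 165.0]
eef_rot: [3.136, 0.053, 3.131]
wrist_force: [10.2, -0.4, 2.7]
finger_gap: 55.9
pos [516.  327.3 165. ] yaw-180 -0.58 shift [-0.     -0.0003 -0.    ] turn -0.1 F [10.2 -0.4  2.7] gap 55.9 t 37.5
```

```bash
python3 -m handwheel '[[0.001,0,0.001,0],[0.0015,0,0.0015,0],[0.0015,0,0.0015,0]]'; python3 -m handwheel '[[0,0,0,0],[0,0,0,0],[0,0,-0.002,0],[0,0,-0.002,0]]' 0.1 25; python3 -m handwheel '[[0,0,-0.04,0],[0,0,-0.06,0],[0,-0.06,-0.06,0],[0,-0.12,-0.06,0],[0,-0.18,-0.06,0]]' >/dev/null; python3 -m handwheel '[[0.01,-0.055,0,0],[0.02,-0.11,0,0],[0.03,-0.165,0,0],[0.05,-0.2,0,0],[0.07,-0.24,0,0]]'; python3 - <<'E'
from h import *
t=top.img();s=side.img()
cv2.imwrite("pics/top2.png",t[:,:,::-1]);cv2.imwrite("pics/side2.png",s[:,:,::-1])
b=cv2.resize(s[80:180,235:335],None,fx=4,fy=4,interpolation=cv2.INTER_CUBIC)
a=cv2.resize(t[160:260,130:250],None,fx=3.3,fy=4,interpolation=cv2.INTER_CUBIC)
cv2.imwrite("pics/b5.png",np.hstack([a,b])[:,:,::-1])
E
```

```text
clock: 37.88
eef_pos: [515.9, 327.3, 164.9]
eef_rot: [3.135, 0.058, 3.131]
wrist_force: [8.0, -1.9, 6.9]
finger_gap: 55.8
clock: 38.38
eef_pos: [515.7, 327.4, 167.0]
eef_rot: [3.135, 0.057, 3.131]
wrist_force: [0.2, 0.4, -0.2]
finger_gap: 84.2
clock: 39.62
eef_pos: [437.1, -95.0, 220.0]
eef_rot: [3.135, 0.058, 3.132]
wrist_force: [-0.1, 0.1, 0.2]
finger_gap: 84.5
```

View pics/b5.png

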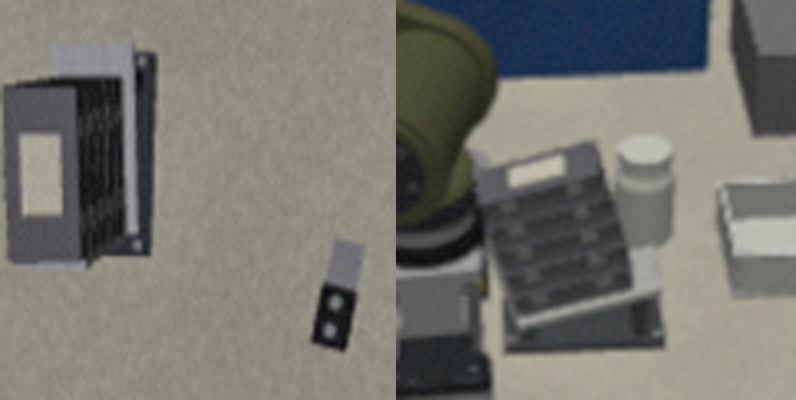

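The pile of five is flat and squared (left crop px (45,170), right crop (565,225)); the key hasn't moved visibly. Numeric check of the pile top and key.

```bash
python3 - <<'E'
from h import *
np.set_printoptions(suppress=True)
t=cv2.imread("pics/top2.png")[:,:,::-1];s=cv2.imread("pics/side2.png")[:,:,::-1]
def cen(im,x0,x1,y0,y1,f):
    z=im[y0:y1,x0:x1].astype(int);v,u=np.nonzero(f(z[...,0],z[...,1],z[...,2]));return np.array([u.mean()+x0,v.mean()+y0]),len(u)
lt=cen(t,132,152,188,217,lambda r,g,b:r>150);ls=cen(s,255,280,110,130,lambda r,g,b:r>165)
print(lt,ls,tri(lt[0],ls[0]),top.plane(lt[0],169.8))
def box(x0,x1,y0,y1,f,z,mode):
    q=cv2.resize(t[y0:y1,x0:x1],None,fx=4,fy=4,interpolation=cv2.INTER_CUBIC).astype(int)
    m=f(q[...,0],q[...,1],q[...,2]).astype(np.uint8)
    c=max(cv2.findContours(m,cv2.RETR_EXTERNAL,cv2.CHAIN_APPROX_NONE)[0],key=cv2.contourArea)
    X=top.plane((c[:,0]+.5)/4-.5+[x0,y0],z)[:,:2].astype(np.float32)
    r=cv2.minAreaRect(X);return r
T=box(220,250,212,255,lambda r,g,b:(b-r>-2)&(r>80),15.5,0);print("tongue",T)
Hd=box(220,250,212,255,lambda r,g,b:(r<65),26,0);print("handle",Hd)
d=np.array(T[0])-np.array(Hd[0]);print(np.degrees(np.arctan2(d[1],d[0])),np.hypot(*d))
E
python3 to.py 430 122.5 150 -12.5
```

```text
(array([142.00460829, 203.05990783]), 217) (array([267.80392157, 117.0130719 ]), 153) (array([509.61506625, 319.525781  , 196.73847465]), np.float64(1.3151327558157277)) [[514.40779687 328.54650431 169.8       ]]
tongue ((469.31622314453125, 114.42478942871094), (25.73397445678711, 33.104610443115234), 75.3217544555664)
handle ((430.950927734375, 122.67578887939453), (29.903833389282227, 43.423431396484375), 76.93917846679688)
-12.137392974087943 39.242513729929904
pos [436.6 -96.3 220. ] yaw-180 -0.75 shift [0.0134 0.2182 0.0707] turn 11.8 F [-0.1 -0.3 -0.3] gap 84.6 t 39.73
```

```bash
python3 - <<'E'
from h import *
print(side.proj([[514.4,328.5,169.8],[514,326.5,169.8],[514,326.5,143]]),top.proj([[514,326.5,169.8]]))
s=cv2.imread("pics/side2.png")[:,:,::-1]
print(tri([142.0,203.06],[270,122.5]))
E
python3 -m handwheel '[[0.003,0.055,0,5],[0.006,0.11,0,11],[0.009,0.165,0.02,11],[0.013,0.218,0.05,11.8],[0.013,0.218,0.07,11.8]]' >/dev/null; python3 -m handwheel '[[0,0,0,0],[0,0,0,0]]' >/dev/null;  python3 to.py 431 122.6 60 -12.5
```

```text
[[269.36655767 122.18473136]
 [269.28395328 122.49941259]
 [269.41869079 128.97348524]] [[142.82872667 203.21194594]]
(array([515.70820213, 329.39809161, 167.62170383]), np.float64(1.9154232450842228))
pos [429.9 125.9 150.4] yaw-180 -12.31 shift [ 0.0031 -0.0047  0.0903] turn 0.2 F [0.3 0.1 0.8] gap 84.9 t 40.6
```

```bash
python3 -m handwheel '[[0.003,-0.005,0.04,0.6],[0.003,-0.005,0.08,0.6],[0.003,-0.005,0.09,0.6],[0.003,-0.005,0.09,0.6]]' >/dev/null; python3 to.py 430.7 122.6 14 -12.9
```

```text
pos [431.6 122.1  61.2] yaw-180 -12.94 shift [ 0.0036 -0.0007  0.047 ] turn -0.0 F [-0.4  0.1  0.3] gap 84.5 t 41.1
```

```bash
python3 -m handwheel '[[0.003,-0.001,0.025,0],[0.003,-0.001,0.04,0],[0.003,-0.001,0.047,0],[0.003,-0.001,0.047,0],[0.003,-0.001,0.047,0]]' >/dev/null; python3 to.py 430.7 122.6 14 -12.9; python3 -m handwheel '[[0,0,0,0],[0,0,0,0],[0,0,0,0],[0,0,0,0],[0,0,0,0]]' 1 20;python3 -m handwheel '[[0,0,0,0],[0,0,0,0],[0,0,0,0]]'; python3 to.py 430.7 122.6 14 -12.9; 
```

```text
pos [431.6 122.2  14.7] yaw-180 -12.94 shift [0.001  0.0001 0.0006] turn -0.0 F [ 0.3  0.1 -0.3] gap 84.7 t 41.73
clock: 42.35
eef_pos: [431.6, 122.2, 14.7]
eef_rot: [3.122, 0.056, 2.916]
wrist_force: [-0.3, 0.9, -0.8]
finger_gap: 38.0
clock: 42.72
eef_pos: [431.5, 122.2, 14.7]
eef_rot: [3.122, 0.056, 2.916]
wrist_force: [-0.6, -0.4, 1.2]
finger_gap: 29.7
pos [431.5 122.2  14.7] yaw-180 -12.94 shift [0.0009 0.0002 0.0006] turn -0.0 F [-0.6 -0.4  1.2] gap 29.7 t 42.73
```

```bash
python3 -m handwheel '[[0,0,-0.02,0],[0,0,-0.06,0],[0,0,-0.11,-5],[0,0,-0.11,-13],[0,0,-0.11,-21.7]]' - 45; python3 to.py 398 -370 120 8.8
```

```text
clock: 43.35
eef_pos: [425.2, 121.5, 125.0]
eef_rot: [-3.139, 0.06, -2.983]
wrist_force: [0.2, -0.2, -1.4]
finger_gap: 29.7
pos [425.2 121.5 125. ] yaw-180 9.07 shift [ 1.044e-01 -4.811e-01 -2.000e-04] turn 0.3 F [ 0.2 -0.2 -1.4] gap 29.7 t 43.35
```

```bash
python3 -m handwheel '[[0.012,-0.055,0,0],[0.024,-0.11,0,0],[0.036,-0.165,0,0],[0.048,-0.22,0,0],[0.06,-0.275,0,0]]' >/dev/null; python3 -m handwheel '[[0.012,-0.055,0,0],[0.024,-0.11,0,0],[0.036,-0.165,0,0],[0.044,-0.206,0,0],[0.044,-0.206,0,0]]' >/dev/null;python3 -m handwheel '[[0,0,0,0],[0,0,0,0]]' >/dev/null;  python3 to.py 398 -370 60 8.8; python3 - <<'E'
from h import *
t=top.img();s=side.img()
cv2.imwrite("pics/top3.png",t[:,:,::-1]);cv2.imwrite("pics/side3.png",s[:,:,::-1])
a=cv2.resize(t[160:260,340:440],None,fx=4,fy=4,interpolation=cv2.INTER_CUBIC)
b=cv2.resize(s[255:355,230:330],None,fx=4,fy=4,interpolation=cv2.INTER_CUBIC)
cv2.imwrite("pics/k1.png",np.hstack([a,b])[:,:,::-1])
E
```

```text
pos [ 404.2 -366.7  119.8] yaw-180 8.24 shift [ 0.0095 -0.0019  0.0594] turn -0.6 F [-0.9 -0.5 -0.6] gap 29.5 t 44.85
```

View pics/k1.png

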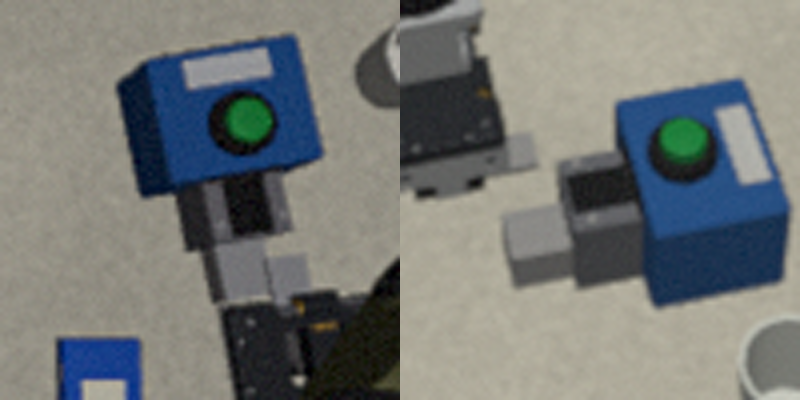

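```bash
python3 - <<'E'
from h import *
np.set_printoptions(suppress=True)
t0=cv2.imread("pics/top0.png")[:,:,::-1];t=cv2.imread("pics/top3.png")[:,:,::-1]
def comp(t,x0,x1,y0,y1,f,z,seed):
    q=cv2.resize(t[y0:y1,x0:x1],None,fx=6,fy=6,interpolation=cv2.INTER_CUBIC).astype(int)
    m=f(q[...,0],q[...,1],q[...,2]).astype(np.uint8)
    m=cv2.morphologyEx(m,cv2.MORPH_OPEN,np.ones((5,5)))
    n,l=cv2.connectedComponents(m);k=l[int((seed[1]-y0)*6),int((seed[0]-x0)*6)]
    c=max(cv2.findContours((l==k).astype(np.uint8),cv2.RETR_EXTERNAL,cv2.CHAIN_APPROX_NONE)[0],key=cv2.contourArea)
    X=top.plane((c[:,0]+.5)/6-.5+[x0,y0],z)[:,:2].astype(np.float32)
    (a,b),(w,h),an=cv2.minAreaRect(X);M=cv2.moments(X)
    print(k,"c",round(a,1),round(b,1),"size",round(w,1),round(h,1),"ang",round((an+45)%90-45,2));return cv2.boxPoints(cv2.minAreaRect(X)).round(1).tolist()
print("rest",comp(t0,385,415,210,240,lambda r,g,b:(b-r>-4)&(r>85),34.5,(401,226)))
print("stripe",comp(t0,388,412,200,225,lambda r,g,b:(r<50),66.5,(401,212)))
print("head",comp(t0,386,414,203,225,lambda r,g,b:(r>62)&(b-r<30)|(r<50),66.5,(401,212)))
print("btn",comp(t0,386,420,175,205,lambda r,g,b:(g-r>40),102,(402,189)))
for th in(110,125):
  print("tongue",comp(t,402,422,218,238,lambda r,g,b:(b-r>-4)&(r>th),120.6,(411,229)))
print(t[222:240,404:420].sum(2)//3)
E
```

```text
3 c 457.1 -361.1 size 40.2 35.1 ang 9.3
rest [[434.3999938964844, -347.0], [440.1000061035156, -381.70001220703125], [479.79998779296875, -375.20001220703125], [474.1000061035156, -340.5]]
1 c 496.4 -349.1 size 66.9 72.2 ang -3.32
stripe [[458.5, -380.29998779296875], [530.5, -384.5], [534.4000244140625, -317.79998779296875], [462.29998779296875, -313.6000061035156]]
1 c 492.1 -340.3 size 63.8 61.0 ang -0.73
head [[461.20001220703125, -371.79998779296875], [522.2000122070312, -372.6000061035156], [523.0, -308.79998779296875], [462.0, -308.0]]
1 c 553.0 -346.2 size 29.6 30.8 ang 38.12
btn [[531.9000244140625, -343.20001220703125], [550.9000244140625, -367.5], [574.2000122070312, -349.20001220703125], [555.2000122070312, -325.0]]
2 c 443.7 -360.6 size 30.6 24.2 ang 7.69
tongue [[427.0, -350.70001220703125], [430.20001220703125, -374.70001220703125], [460.5, -370.6000061035156], [457.20001220703125, -346.6000061035156]]
0 c 448.3 -359.3 size 55.1 52.1 ang -0.83
tongue [[421.8999938964844, -386.5], [473.8999938964844, -387.20001220703125], [474.70001220703125, -332.20001220703125], [422.
[... 543 characters left out ...]
 114 119 114 118 132 145 146]
 [117 115 104  83 116 120 111 120 115 119 115 114 118 130 149 148]
 [116 115 107  94 116 119 116 119 117 115 115 116 118 130 146 151]
 [114 117 112  88 105 118 115 115 119 117 118 120 122 119 115 103]
 [119 127 124  94  91 115 120 116 110  83  79  68  61  65  56  45]
 [144 145 144 123  94 118 124 108  76  40  29  28  21  27  27  23]
 [ 86  89  91  84  88 119 122 114  77  37  39  38  22  27  28  29]
 [ 42  35  39  39  53  81  91  83  66  51  55  65  35  34  32  36]
 [ 32  28  38  29  35  50  65  61  62  65  78  85  35  28  27  24]
 [ 25  31  33  29  27  40  59  67  62  48  57  54  21  24  20  26]
 [ 29  34  31  30  33  26  39  40  41  26  33  32  26  25  31  31]]
```

Tongue held straight, centred in the jaws (tip ≈(459,-359) at z 120); rest measures 40×35 mm at yaw 9.3°, slot mouth ≈(477,-358). Descending to slot height in front of it.

```bash
python3 to.py 406.9 -369.1 52 9.2; python3 -m handwheel '[[0.002,-0.001,0,-1],[0.002,-0.001,0.03,-1],[0.002,-0.001,0.06,-1],[0.002,-0.001,0.068,-1],[0.002,-0.001,0.068,-1]]' >/dev/null;python3 -m handwheel '[[0,0,0,0],[0,0,0,0]]' >/dev/null; python3 to.py 406.9 -369.1 51.7 9.2; python3 to.py 414.8 -367.8 51.7 9.2
```

```text
pos [ 404.3 -366.8  120. ] yaw-180 8.23 shift [ 0.0011 -0.002   0.068 ] turn -1.0 F [ 0.3  0.1 -1.5] gap 29.4 t 44.95
pos [ 409.5 -365.6   53.4] yaw-180 8.9 shift [ 0.0032 -0.003   0.0017] turn -0.3 F [ 0.6  0.2 -0.7] gap 29.9 t 45.83
pos [ 409.5 -365.6   53.4] yaw-180 8.9 shift [-0.0048 -0.0029  0.002 ] turn -0.3 F [ 0.6  0.2 -0.7] gap 29.9 t 45.83
```

```bash
python3 -m handwheel '[[-0.003,-0.003,0.002,-0.3],[-0.005,-0.003,0.002,-0.3],[-0.005,-0.003,0.002,-0.3]]' >/dev/null;python3 -m handwheel '[[0,0,0,0],[0,0,0,0]]' >/dev/null; python3 to.py 414.8 -367.8 51.7 9.2;  python3 - <<'E'
from h import *
t=top.img();s=side.img()
cv2.imwrite("pics/top4.png",t[:,:,::-1]);cv2.imwrite("pics/side4.png",s[:,:,::-1])
a=cv2.resize(t[185:250,375:440],None,fx=6,fy=6,interpolation=cv2.INTER_CUBIC)
b=cv2.resize(s[270:335,245:310],None,fx=6,fy=6,interpolation=cv2.INTER_CUBIC)
cv2.imwrite("pics/k2.png",np.hstack([a,b])[:,:,::-1])
E
```

```text
pos [ 415.  -367.8   51.7] yaw-180 9.2 shift [ 0.0002  0.     -0.    ] turn 0.0 F [-0.   0.4 -0.9] gap 29.5 t 46.45
```

View pics/k2.png

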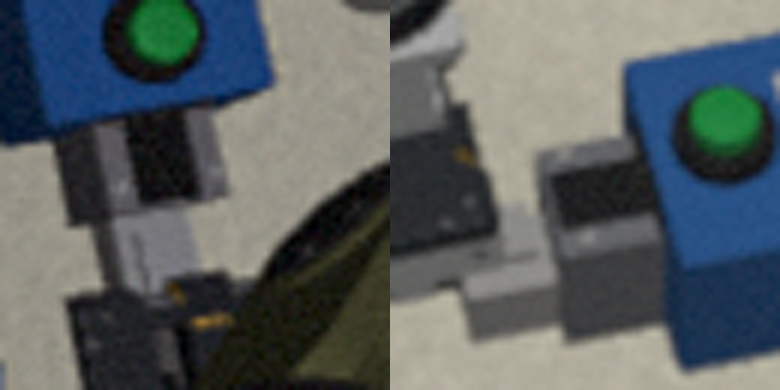

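Top crop: tongue left edge ≈(135,240), consistent with the slot edge (stripe edge corrected for height ≈131 plus 2 mm clearance). Inserting gently.

```bash
python3 -m handwheel '[[-0.004,0,0.0002,0],[-0.008,0,0.0005,0],[-0.011,0,0.0007,0],[-0.014,0,0.0008,0],[-0.014,0,0.0008,0]]'; python3 to.py 456.3 -361.1 51.7 9.2
```

```text
clock: 47.18
eef_pos: [429.1, -365.5, 51.5]
eef_rot: [-3.126, 0.043, -2.981]
wrist_force: [-0.8, 0.2, -0.2]
finger_gap: 29.4
pos [ 429.1 -365.5   51.5] yaw-180 9.22 shift [-0.0276  0.      0.001 ] turn 0.0 F [-0.8  0.2 -0.2] gap 29.4 t 47.17
```

```bash
python3 -m handwheel '[[-0.004,0,0.0001,0],[-0.008,0,0.0003,0],[-0.012,0,0.0005,0],[-0.016,0,0.0006,0],[-0.019,0,0.0007,0]]'; python3 to.py 456.3 -361.1 51.7 9.2
```

```text
clock: 47.8
eef_pos: [448.1, -362.4, 51.6]
eef_rot: [-3.126, 0.043, -2.981]
wrist_force: [0.5, -0.1, -0.1]
finger_gap: 29.7
pos [ 448.1 -362.4   51.6] yaw-180 9.22 shift [-0.0083  0.      0.0002] turn 0.0 F [ 0.5 -0.1 -0.1] gap 29.7 t 47.8
```

Smooth, no force. Push to the stop.

```bash
python3 -m handwheel '[[-0.003,0,0,0],[-0.006,0,0.0002,0],[-0.008,0,0.0003,0],[-0.010,0,0.0003,0],[-0.010,0,0.0003,0]]';python3 -m handwheel '[[-0.001,0,0,0],[-0.002,0,0,0],[-0.002,0,0,0]]'; python3 to.py 456.3 -361.1 51.7 9.2
```

```text
clock: 48.42
eef_pos: [455.9, -361.1, 51.4]
eef_rot: [-3.128, 0.039, -2.981]
wrist_force: [-17.7, -3.3, 6.0]
finger_gap: 29.5
clock: 48.8
eef_pos: [455.9, -361.2, 51.3]
eef_rot: [-3.129, 0.035, -2.981]
wrist_force: [-17.0, -2.4, 6.5]
finger_gap: 29.5
pos [ 455.9 -361.2   51.3] yaw-180 9.21 shift [-0.0004  0.     -0.0004] turn 0.0 F [-17.   -2.4   6.5] gap 29.5 t 48.8
```

```bash
python3 -m handwheel '[[0,0,0,0],[0,0,0.001,0],[0,0,0.001,0]]' - 15;  python3 -m handwheel '[[0,0,0,0],[0,0,0,0],[0,0,0,0],[0,0,0,0]]' 0.4 15; python3 -m handwheel '[[0,0,-0.03,0],[0,0,-0.06,0],[0,0,-0.1,0],[0.03,0,-0.1,0],[0.06,0,-0.1,0]]'; python3 - <<'E'
from h import *
t=top.img();s=side.img()
cv2.imwrite("pics/top5.png",t[:,:,::-1]);cv2.imwrite("pics/side5.png",s[:,:,::-1])
a=cv2.resize(t[185:250,375:440],None,fx=6,fy=6,interpolation=cv2.INTER_CUBIC)
b=cv2.resize(s[270:335,245:310],None,fx=6,fy=6,interpolation=cv2.INTER_CUBIC)
cv2.imwrite("pics/k3.png",np.hstack([a,b])[:,:,::-1])
E
python3 to.py 553.5 -347 135 9.2
```

```text
clock: 49.18
eef_pos: [456.1, -361.2, 50.4]
eef_rot: [-3.129, 0.035, -2.981]
wrist_force: [-1.5, 0.0, 0.2]
finger_gap: 30.0
clock: 49.68
eef_pos: [456.1, -361.2, 50.4]
eef_rot: [-3.129, 0.035, -2.981]
wrist_force: [0.5, 0.2, 0.7]
finger_gap: 55.9
clock: 50.3
eef_pos: [395.9, -367.2, 148.6]
eef_rot: [-3.125, 0.03, -2.988]
wrist_force: [0.6, -0.1, 0.5]
finger_gap: 56.8
pos [ 395.1 -367.2  148.4] yaw-180 8.69 shift [-0.1592 -0.0037  0.0182] turn -0.5 F [-0.4 -0.9 -0.5] gap 56.6 t 50.4
```

View pics/k3.png

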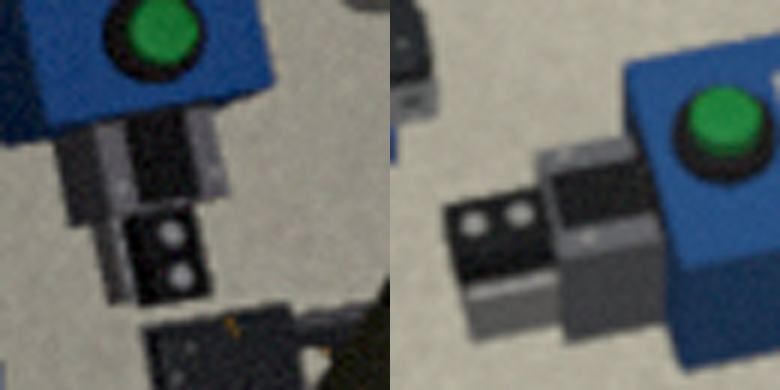

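Key handle sits flush against the switch head, resting on the steel rest. Now the button.

```bash
python3 -m handwheel '[[-0.05,-0.001,0,0],[-0.1,-0.003,0,0],[-0.159,-0.004,0.01,0],[-0.159,-0.004,0.018,0],[-0.159,-0.004,0.018,0]]' 1 15; python3 -m handwheel '[[0,0,0,0],[0,0,0,0],[0,0,0,0]]' >/dev/null; python3 to.py 553.5 -347 112 9.2
```

```text
clock: 51.02
eef_pos: [553.0, -346.9, 134.1]
eef_rot: [-3.127, 0.028, -2.989]
wrist_force: [-0.4, 0.2, 1.1]
finger_gap: 9.8
pos [ 552.8 -347.3  134.7] yaw-180 8.7 shift [-0.0001  0.0005  0.0227] turn -0.5 F [-0.2  0.6 -0.7] gap 0.6 t 51.4
```

```bash
python3 -m handwheel '[[0,0,0.01,0],[0,0,0.018,0],[0,0,0.022,0],[0,0,0.025,0],[0,0,0.025,0]]'; python3 -m handwheel '[[0,0,0.002,0],[0,0,0.003,0],[0,0,0.004,0],[0,0,0.004,0]]'
```

```text
clock: 52.02
eef_pos: [553.4, -347.5, 109.8]
eef_rot: [-3.127, 0.028, -2.99]
wrist_force: [-3.3, 1.3, 4.8]
finger_gap: 0.4
clock: 52.52
eef_pos: [553.7, -347.7, 108.8]
eef_rot: [-3.125, 0.03, -2.989]
wrist_force: [-12.1, 7.0, 26.7]
finger_gap: 0.5
```

```bash
for i in 1; do python3 -m handwheel '[[0,0,0.001,0],[0,0,0.001,0]]'; python3 -c "
from h import *
cv2.imwrite('pics/p1.png',np.hstack([cv2.resize(top.img()[165:225,370:440],None,fx=5,fy=5,interpolation=2),cv2.resize(side.img()[260:320,265:335],None,fx=5,fy=5,interpolation=2)])[:,:,::-1])"; done; python3 -m handwheel '[[0,0,-0.002,0],[0,0,-0.002,0]]'|grep -E 'pos|force';python3 -m handwheel '[[0,0,-0.002,0],[0,0,-0.002,0]]'|grep -E 'pos|force';python3 -m handwheel '[[0,0,-0.002,0],[0,0,-0.002,0]]'|grep -E 'pos|force';python3 -m handwheel '[[0,0,-0.002,0],[0,0,-0.002,0]]'|grep -E 'pos|force'
```

```text
clock: 52.78
eef_pos: [553.9, -347.8, 109.2]
eef_rot: [-3.124, 0.03, -2.989]
wrist_force: [-4.6, 2.8, 12.2]
finger_gap: 0.7
eef_pos: [554.0, -347.8, 111.6]
wrist_force: [-2.0, 0.4, 4.0]
eef_pos: [554.0, -347.8, 113.6]
wrist_force: [-0.0, 0.5, 2.7]
eef_pos: [554.0, -347.8, 115.5]
wrist_force: [0.3, -1.1, 1.0]
eef_pos: [553.9, -347.8, 117.6]
wrist_force: [0.3, 0.2, 0.0]
```

View pics/p1.png

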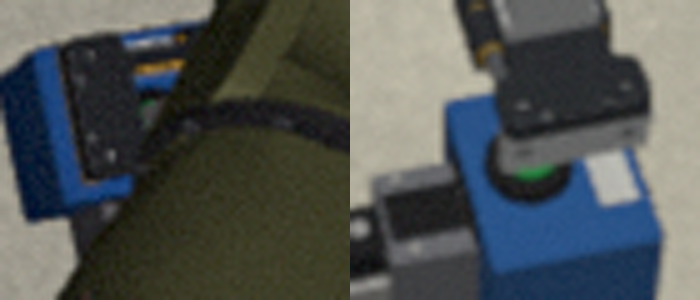

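The force fell linearly with height (4.0, 2.7, 1.0, 0 N from 111.6 to 117.6 mm, hard stop near 109), so the button was bottomed and has come back up. Retreat and final check.

```bash
python3 -m handwheel '[[0,0,-0.05,0],[0,0,-0.1,0],[0.05,0.02,-0.11,0],[0.1,0.06,-0.11,0],[0.13,0.11,-0.11,0]]'; python3 -m handwheel '[[0.02,0.05,0,0],[0.03,0.1,0,0],[0.03,0.15,0,0],[0.03,0.15,0,0],[0.03,0.15,0,0]]' | grep -E 'pos|force|clock'; python3 - <<'E'
from h import *
t=top.img();s=side.img()
cv2.imwrite("pics/topF.png",t[:,:,::-1])
a=cv2.resize(t[150:250,110:440],(800,242),interpolation=cv2.INTER_CUBIC)
b=np.hstack([cv2.resize(s[90:180,235:335],(400,358),interpolation=cv2.INTER_CUBIC),cv2.resize(s[255:345,240:340],(400,358),interpolation=cv2.INTER_CUBIC)])
cv2.imwrite("pics/fin.png",np.vstack([a,b])[:,:,::-1])
E
```

```text
clock: 54.5
eef_pos: [403.2, -256.7, 221.3]
eef_rot: [-3.124, 0.031, -2.991]
wrist_force: [0.6, -0.4, 1.1]
finger_gap: 0.2
clock: 55.12
eef_pos: [351.4, -113.2, 218.0]
wrist_force: [0.1, 0.1, -0.9]
```

```bash
python3 - <<'E'
from h import *
A=cv2.imread("pics/top2.png").astype(int);F=cv2.imread("pics/topF.png").astype(int);K=cv2.imread("pics/top5.png").astype(int);T0=cv2.imread("pics/top0.png").astype(int)
d=lambda P,x0,x1,y0,y1:(np.abs(P-F)[y0:y1,x0:x1].mean(2)>25).sum()
print("pile vs after stacking",d(A,125,185,160,235),"key/head vs after insertion",d(K,380,415,200,237),"box/button vs start",d(T0,375,425,165,200))
print("weight/puck",d(T0,248,304,184,202),"blue/purple",d(T0,350,435,242,315),"spanner",d(T0,235,292,118,136))
E
```

```text
pile vs after stacking 0 key/head vs after insertion 2 box/button vs start 0
weight/puck 0 blue/purple 2020 spanner 0
```

```bash
python3 - <<'E'
from h import *
for n in("top0","top5","topF"):
    I=cv2.imread(f"pics/{n}.png").astype(int);b,g,r=I[...,0],I[...,1],I[...,2]
    for nm,m in(("blue",(b-r>60)),("purple",(b-g>50)&(r-g>30))):
        m=m.copy();m[:240]=0;m[320:]=0;m[:,:345]=0;m[:,440:]=0
        v,u=np.nonzero(m);print(n,nm,len(u),u.mean().round(1) if len(u) else 0,v.mean().round(1) if len(u) else 0)
F=cv2.imread("pics/topF.png");T=cv2.imread("pics/top0.png")
D=(np.abs(F.astype(int)-T).mean(2)>25);v,u=np.nonzero(D[242:315,350:435]);print(u.min()+350,u.max()+350,v.min()+242,v.max()+242)
S=side.img().astype(int);r,g,b=S[...,0],S[...,1],S[...,2]
S0=cv2.imread("pics/side0.png")[:,:,::-1].astype(int)
print("side diff blue/purple",(np.abs(S-S0)[270:350,165:250].mean(2)>25).sum())
E
```

```text
top0 blue 530 365.0 264.1
top0 purple 478 416.2 290.7
top5 blue 547 364.9 264.2
top5 purple 27 411.1 273.7
topF blue 79 362.7 246.8
topF purple 489 416.1 290.6
350 387 247 314
side diff blue/purple 0
```

Only the arm is blocking the top view there: the side view shows no change at the blue and purple cases. Handing in.

```bash
python3 -c "
from cell import manip;print(manip.sign_off())"
```

```text
the job is handed in; nothing more can be done
None
```

The job is done and handed in at about 55 s on the robot's clock.

- **Pile:** All five grey cases are stacked flat on the rack. Each was slid down the slope until it met the backstop at roughly 5–11 N. The pictures show a squared pile, and its top lies within about 3 mm of where it should be. One automatic height check of the pile top disagreed by 27 mm. I put that down to a bad colour mask, because a hand-read pixel gave the expected height.
- **Key:** I pushed the tongue straight into the slot with no side load. It stopped hard at about 17 N, within 0.5 mm of the predicted depth. After release, the picture shows the handle flush against the switch head.
- **Button:** I pressed it to its hard stop, with a peak force of about 27 N, then let go. The force fell steadily to zero over about 6 mm as I lifted, so the button came back up.
- **Final check:** Compared with earlier pictures, the pile, key, station, weight, puck, spanner and blue and purple cases are unchanged. I compared these by pixel differences only, because the 16-picture viewing limit blocked a last look. The arm hid part of the blue case from the top camera, but the side view showed no change there. I did not run this comparison on the pot, beaker and bottle.
- **Tool tilt:** The tool gradually tilted up to about 3° over the run. I allowed for this in the moves.

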